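# Re-rack the carved figures in reverse order

### The arm

A 6-joint arm with a two-finger parallel gripper is mounted at the origin on the work surface. World frame = base frame: x ahead of the robot, y to its left, z up, the work surface at z = 0. Lengths are in m, angles in rad, forces in N, time in s.
With the tool pointing down it reaches from about 0.25 to 0.725 m from the base axis. Payload 4 kg.
Tool frame: the origin (TCP) lies between the finger pads; the fingertips stand 8 mm ahead of it and the grasp point (between the pads) lies 11 mm behind it; z points along the fingers, y is the line along which they close (so a half turn about z gives the same grasp; the last joint's range is limited). The gripper opens to 85 mm and grips with 20 to 120 N. Pads are 22 mm wide; open, the fingers measure 114 mm over their backs; the gripper's body (76 mm by 85 mm) begins 54 mm behind the grasp point. The pads swing forward as they close: fully open they stand 13 mm farther back than shut.
Start: joints at [1.127, 0.241, 0.005, 1.335, 0, 1.571], TCP at [0.215, 0.452, 0.239] pointing down, gripper open.
Joint ranges: [-2.72, 2.72], [-1.05, 1.87], [-1.09, 1.28], [-1.99, 2.15], [-1.42, 1.44], [-3.14, 3.14]. Speed limits (rad/s): [2.79, 2.79, 3.14, 3.14, 3.14, 3.14].

### API

Orientations are given as a rotation vector (axis times angle).
In Python, from workcell import manip, eyes gives the robot as it stands. The module is installed in compiled form; this text tells all that it offers.
- The arm moves only by the shell command python3 -m pendant 'ROWS' [FORCE]. ROWS is JSON, a list of rows, each an object of numbers: "dx", "dy", "dz": the shift along the tool's x, y, z in units of 25 mm (1.0 is 25 mm); "rx", "ry", "rz": the turn, a rotation vector about the tool's x, y, z in units of 5 degrees (1.0 is 5 degrees); "claw": the finger opening in mm, from 0 to 85.4. In form: [{"dx": .., "dy": .., "dz": .., "rx": .., "ry": .., "rz": .., "claw": ..}, ...]. A call has 1 to 12 rows; each row shifts and turns the commanded pose from where the row before left it, along the tool's axes as they then stand; what a row does not reach is not made up. A row lasts 1/12 s, in which the tool goes at most 41.7 mm and 7.16 degrees, less where a joint would pass 70% of its speed; a pose out of reach is approached as far as the arm can. A call is refused whole if a number of a shift passes 1 or a number of a turn 1, either way. A call with a gripper value outside its range is refused whole. The fingers move at their own pace and stop on an object; FORCE is the grip in N (left out, the last holds). Time passes only in rows, so rows that do not move let the fingers close. It gives the time, the measured TCP pose, the force, the opening and the grip force at its end, in the units of the state.
- manip.get_obs(): the state, without advancing time (a new reading comes with each control period).
- eyes.grab_frame(name): name is "scene" or "top"; returns a dict with "image" (420x560x3 uint8, red, green, blue), "K" (3x3 intrinsics, pixels), "T" (4x4, takes a point from camera to world coordinates). Camera axes: x right, y up, looking along -z (the intrinsics and any distortion apply to the point x, -y, -z); pixel columns grow to the right and rows downward; lengths in m; the calibration is good to about 2 mm. A picture is of the moment at which its call begins. There is no depth.
- manip.hand_in(): hands the job in; it is judged then, once.
Trained networks look in the newest picture that a camera, given by its name, has taken for a name from the list of things; names that differ only in an ending like _2 or _b are one class to them, and where a whole thing is asked for, a point or a joint stands for the part that bears it (a point fixed in the world has none). Each returns a list of dicts, best first, with "confidence" (0 to 1); they miss things now and then, are a little off and sometimes report something else, mostly with a low value. They report only what shows in the picture. A call takes as long as a camera call. They do not tell look-alikes from the thing itself.
- eyes.boxes_of(camera, label): "at" ([x, y, z] in m, in world coordinates, good to about 4 mm: the middle of the surface that is visible of it).
The state is a dict: "time_s": time; "qpos": joint angles; "joint_velocities": joint speeds; "tau": joint torques, N m; "ee_pos": TCP position; "eef_rot": TCP orientation; "contact_force": force on the tool from outside, world axes, zero at the start; "moment": the same for the moment, N m; "opening": finger opening in m; "finger_force": force on a finger pad.
Only numpy, scipy, OpenCV 4.12 (cv2) and the standard library are available. Lean on these libraries where they do the work, as an engineer would, in place of code of your own. Each camera call takes 0.05 s, during which the arm holds its last target. There are 200 camera calls.

### The job

Move the four carved wooden figures from the drying rack, where they stand on cork discs, to the empty rack in reverse order: the figure nearest the robot goes to the compartment farthest from the robot, the second to the second farthest, and so on, one to each compartment. Set every figure down gently, standing upright and flat on the compartment floor, and never drop one or knock one over.

Things in the scene. Friction and masses are not known exactly. Their poses are not given: they have to be found in the camera images.
- shepherd: Loose carved figure of plain pale wood: standing man, broad round hat, staff in front; 92 mm high, the tallest. Robe a round column 30 across from z 30 to 62: grip across y at z 52. Hat brim 36 across at z 80; staff at x = 19. 70 g. Round plinth 44 across, 8 high. Origin: centre of its underside; x: the way it faces (along the rack's +x within 0.2 rad); z up
- kneeler: Loose carved figure of plain pale wood: kneeling person, bare round head; 74 mm high. Trunk a round column 30 across from z 24 to 52: grip across y at z 42. Legs below it a block 40 (x) by 28 (y). 60 g. Round plinth 44 across, 8 high. Origin: centre of its underside; x: the way it faces (along the rack's +x within 0.2 rad); z up
- sheep: Loose carved figure of plain pale wood: standing sheep; 62 mm high. Body a rounded block 46 (x) by 28 (y) from z 23 to 53: grip across y at z 42. Head at +x, reaching x = 36. 60 g. Round plinth 44 across, 8 high. Origin: centre of its underside; x: the way it faces (along the rack's +x within 0.2 rad); z up
- camel: Loose carved figure of plain pale wood: lying camel, two humps (to z 60), upright neck; 79 mm high. Body a rounded block 48 (x) by 30 (y) from z 8 to 46: grip across y at z 42. Head at +x, reaching x = 44. 90 g. Round plinth 44 across, 8 high. Origin: centre of its underside; x: the way it faces (along the rack's +x within 0.2 rad); z up
- disc_shepherd: Fixed cork disc, 60 mm across and 4 mm thick, in the compartment of the drying rack where the shepherd stands at the start (within 5 mm of its middle). The four discs look alike. Origin: centre of its underside, on the rack's floor.
- disc_kneeler: Fixed cork disc, 60 mm across and 4 mm thick, in the compartment of the drying rack where the kneeler stands at the start (within 5 mm of its middle). The four discs look alike. Origin: centre of its underside, on the rack's floor.
- disc_sheep: Fixed cork disc, 60 mm across and 4 mm thick, in the compartment of the drying rack where the sheep stands at the start (within 5 mm of its middle). The four discs look alike. Origin: centre of its underside, on the rack's floor.
- disc_camel: Fixed cork disc, 60 mm across and 4 mm thick, in the compartment of the drying rack where the camel stands at the start (within 5 mm of its middle). The four discs look alike. Origin: centre of its underside, on the rack's floor.
- drying_rack: Rack with the figures at the start, left or right of the table: fixed dark wood, 310 (x) by 86 mm (y), four compartments in a row, 70 x 70 mm inside, middles at x = -114, -38, 38, 114 mm, y = 0. Floors 30 mm above the table; ribs (6 thick) and lips (8 thick) rise 8 mm above them. Origin: centre of underside; +x along the row, away from the robot (within 0.25 rad of world x).
- empty_rack: Rack to be filled, on the other side, no discs: fixed dark wood, 310 (x) by 86 mm (y), four compartments in a row, 70 x 70 mm inside, middles at x = -114, -38, 38, 114 mm, y = 0. Floors 30 mm above the table; ribs (6 thick) and lips (8 thick) rise 8 mm above them. Origin: centre of underside; +x along the row, away from the robot (within 0.25 rad of world x).
Not all that is in view belongs to the job. What is shaped like the shepherd but black is not meant. Leave any red look-alike of the kneeler alone.

How it is judged:
At the end, for the whole second after the job is handed in: Each figure is released, at rest and upright (0.12 rad) in the empty rack, underside within 4 mm of the floor, 15 mm along and 16 mm across from the middle of its compartment; first from the near end at the start is first from the far end, and so on (the discs show the start places) (((x of disc_shepherd in the frame of drying_rack between -0.144 and -0.084 m and x of shepherd in the frame of empty_rack between 0.099 and 0.129 m) or (x of disc_shepherd in the frame of drying_rack between -0.068 and -0.008 m and x of shepherd in the frame of empty_rack between 0.023 and 0.053 m) or (x of disc_shepherd in the frame of drying_rack between 0.008 and 0.068 m and x of shepherd in the frame of empty_rack between -0.053 and -0.023 m) or (x of disc_shepherd in the frame of drying_rack between 0.084 and 0.144 m and x of shepherd in the frame of empty_rack between -0.129 and -0.099 m)) and y of shepherd in the frame of empty_rack between -0.016 and 0.016 m and z of shepherd in the frame of empty_rack between 0.026 and 0.034 m and angle between each of shepherd, kneeler, sheep, camel's own z axis and vertical below 0.12 rad and linear speed of each of shepherd, kneeler, sheep, camel below 0.03 m/s and angular speed of each of shepherd, kneeler, sheep, camel below 0.4 rad/s and ((x of disc_kneeler in the frame of drying_rack between -0.144 and -0.084 m and x of kneeler in the frame of empty_rack between 0.099 and 0.129 m) or (x of disc_kneeler in the frame of drying_rack between -0.068 and -0.008 m and x of kneeler in the frame of empty_rack between 0.023 and 0.053 m) or (x of disc_kneeler in the frame of drying_rack between 0.008 and 0.068 m and x of kneeler in the frame of empty_rack between -0.053 and -0.023 m) or (x of disc_kneeler in the frame of drying_rack between 0.084 and 0.144 m and x of kneeler in the frame of empty_rack between -0.129 and -0.099 m)) and y of kneeler in the frame of empty_rack between -0.016 and 0.016 m and z of kneeler in the frame of empty_rack between 0.026 and 0.034 m and ((x of disc_sheep in the frame of drying_rack between -0.144 and -0.084 m and x of sheep in the frame of empty_rack between 0.099 and 0.129 m) or (x of disc_sheep in the frame of drying_rack between -0.068 and -0.008 m and x of sheep in the frame of empty_rack between 0.023 and 0.053 m) or (x of disc_sheep in the frame of drying_rack between 0.008 and 0.068 m and x of sheep in the frame of empty_rack between -0.053 and -0.023 m) or (x of disc_sheep in the frame of drying_rack between 0.084 and 0.144 m and x of sheep in the frame of empty_rack between -0.129 and -0.099 m)) and y of sheep in the frame of empty_rack between -0.016 and 0.016 m and z of sheep in the frame of empty_rack between 0.026 and 0.034 m and ((x of disc_camel in the frame of drying_rack between -0.144 and -0.084 m and x of camel in the frame of empty_rack between 0.099 and 0.129 m) or (x of disc_camel in the frame of drying_rack between -0.068 and -0.008 m and x of camel in the frame of empty_rack between 0.023 and 0.053 m) or (x of disc_camel in the frame of drying_rack between 0.008 and 0.068 m and x of camel in the frame of empty_rack between -0.053 and -0.023 m) or (x of disc_camel in the frame of drying_rack between 0.084 and 0.144 m and x of camel in the frame of empty_rack between -0.129 and -0.099 m)) and y of camel in the frame of empty_rack between -0.016 and 0.016 m and z of camel in the frame of empty_rack between 0.026 and 0.034 m); the robot touches nothing.
It fails at once if a figure is knocked over (leans more than 0.7 rad) (angle between any of shepherd, kneeler, sheep, camel's own z axis and vertical above 0.7 rad).
It fails at once if a figure is dropped (falls free of the fingers faster than 0.6 m/s, as from about 20 mm) ((linear speed of shepherd above 0.6 m/s and contact force between the fingers and shepherd below 0.05 N) or (linear speed of kneeler above 0.6 m/s and contact force between the fingers and kneeler below 0.05 N) or (linear speed of sheep above 0.6 m/s and contact force between the fingers and sheep below 0.05 N) or (linear speed of camel above 0.6 m/s and contact force between the fingers and camel below 0.05 N)).
It also fails if it takes over 102 s, if anything falls off the work surface, if the arm or the gripper's body presses on something with over 40 N, if the wrist force passes 120 N, or if a joint passes its speed limit or range.

## Working session

There is one attempt and no reset: what is moved stays moved. The work goes in short steps, Python scripts to look and compute and a shell command to move; the robot and the scene stay as the last step left them, time stands still between calls to the robot, and variables do not carry over. Pictures are saved under pics/ and viewed, at most 16 in all, crops included, and the job is handed in when it is done.

```bash
mkdir -p pics; cat > h.py <<'E'
import numpy as np, cv2
from workcell import manip, eyes
def snap(cam,fn):
    f=eyes.grab_frame(cam); cv2.imwrite('pics/'+fn,f['image'][:,:,::-1]); return f
E
python3 - <<'E'
from h import *
for c in('scene','top'):
    f=snap(c,c+'0.png'); print(f['K'].round(1).tolist(),f['T'].round(3).tolist(),[k for k in f])
    for l in 'shepherd kneeler sheep camel disc_shepherd drying_rack empty_rack'.split():
        print(c,l,[(np.round(b['at'],3).tolist(),round(b['confidence'],2)) for b in eyes.boxes_of(c,l)])
o=manip.get_obs();print(o['time_s'],o['ee_pos'],o['eef_rot'],o['opening'])
E
```

```text
[[532.5, 0.0, 287.5], [0.0, 532.5, 207.8], [0.0, 0.0, 1.0]] [[0.447, -0.517, 0.73, 1.506], [0.894, 0.258, -0.365, -0.408], [0.0, 0.816, 0.578, 0.792], [0.0, 0.0, 0.0, 1.0]] ['image', 'K', 'T']
scene shepherd [([0.502, 0.228, 0.082], 0.81), ([0.526, 0.375, 0.049], 0.79), ([0.531, 0.109, 0.043], 0.68)]
scene kneeler [([0.659, 0.257, 0.065], 0.85), ([0.577, 0.247, 0.069], 0.7), ([0.759, 0.237, 0.025], 0.66)]
scene sheep [([0.579, 0.246, 0.069], 0.77), ([0.582, 0.227, 0.033], 0.44)]
scene camel [([0.435, 0.215, 0.074], 0.93)]
scene disc_shepherd [([0.538, -0.257, 0.03], 0.45)]
scene drying_rack [([0.583, 0.229, 0.031], 0.73)]
scene empty_rack [([0.536, -0.256, 0.03], 0.84)]
[[452.6, 0.0, 278.5], [0.0, 452.6, 211.6], [0.0, 0.0, 1.0]] [[0.017, 0.99, -0.143, 0.429], [-1.0, 0.017, -0.004, 0.055], [-0.002, 0.143, 0.99, 0.987], [0.0, 0.0, 0.0, 1.0]] ['image', 'K', 'T']
top shepherd [([0.492, 0.232, 0.118], 0.86), ([0.514, 0.366, 0.065], 0.85), ([0.517, 0.114, 0.079], 0.81)]
top kneeler [([0.736, 0.239, 0.041], 0.7), ([0.642, 0.265, 0.075], 0.64)]
top sheep [([0.566, 0.25, 0.085], 0.67)]
top camel [([0.424, 0.219, 0.088], 0.79)]
top disc_shepherd [([0.527, 0.237, 0.032], 0.65), ([0.479, 0.231, 0.033], 0.45)]
top drying_rack [([0.527, 0.241, 0.032], 0.77)]
top empty_rack [([0.506, -0.257, 0.033], 0.92)]
0.8 [0.21469419 0.4515559  0.23930417] [ 6.91460508e-01  3.06454803e+00 -5.59517403e-05] 0.08563085007722963
```

View pics/scene0.png

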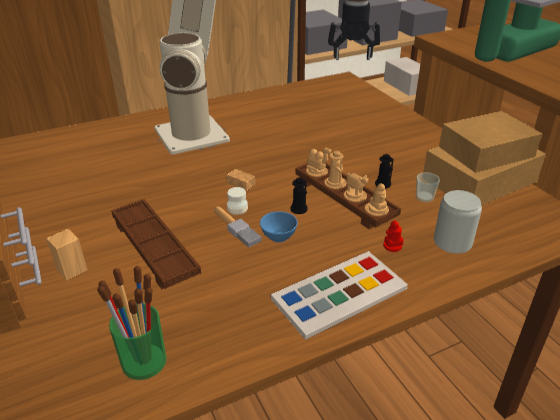

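View pics/top0.png

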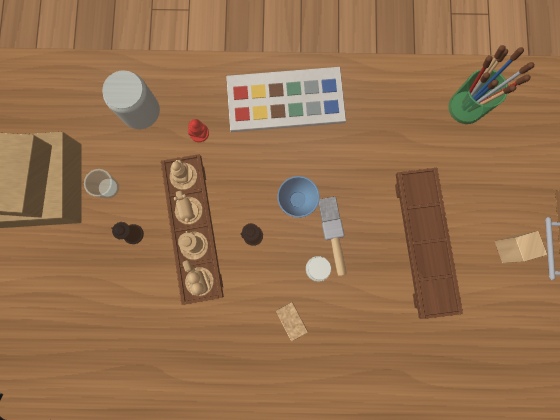

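The scene view shows the drying rack at (347,190) with camel, shepherd, sheep and kneeler in order from the robot. The empty rack is at (155,242). The two black shepherds (300,195) and (386,170) and the red kneeler (394,237) are decoys. The top view agrees: drying rack at (192,230), empty rack at (430,243). Next I'll get rack poses by overlaying the models.

```bash
cat >> h.py <<'E'
from scipy.optimize import least_squares
def proj(f,P):
    P=np.atleast_2d(P); T=f['T']; c=(P-T[:3,3])@T[:3,:3]; c=c*[1,-1,-1]
    q=c@f['K'].T; return q[:,:2]/q[:,2:]
def ray(f,uv,z):
    d=np.linalg.inv(f['K'])@[uv[0],uv[1],1]; d=f['T'][:3,:3]@(d*[1,-1,-1]); o=f['T'][:3,3]
    return o+d*(z-o[2])/d[2]
def rp(pose,pts):
    x,y,a=pose; pts=np.atleast_2d(pts).astype(float); c,s=np.cos(a),np.sin(a)
    return np.c_[x+c*pts[:,0]-s*pts[:,1], y+s*pts[:,0]+c*pts[:,1], pts[:,2]]
RECT=np.array([[-.155,-.043,.038],[.155,-.043,.038],[.155,.043,.038],[-.155,.043,.038]])
E
python3 - <<'E'
from h import *
for cam,crops in(('top',[(140,140,100,180),(380,150,100,180)]),('scene',[(280,130,140,110),(95,190,120,105)])):
    f=eyes.grab_frame(cam); out=[]
    for i,(x,y,w,h) in enumerate(crops):
        s=4 if cam=='scene' else 3.3
        im=cv2.resize(f['image'][y:y+h,x:x+w,::-1],None,fx=s,fy=s,interpolation=cv2.INTER_CUBIC)
        for g in range(0,w,20): cv2.putText(im,str(x+g),(int(g*s),8),0,.33,(0,255,0),1); cv2.line(im,(int(g*s),10),(int(g*s),16),(0,255,0),1)
        for g in range(20,h,20): cv2.putText(im,str(y+g),(0,int(g*s)),0,.33,(0,255,0),1);cv2.line(im,(22,int(g*s)),(28,int(g*s)),(0,255,0),1)
        out.append(im)
    if cam=='top': cv2.imwrite('pics/ctop.png',np.hstack(out))
    else: cv2.imwrite('pics/cs0.png',out[0]);cv2.imwrite('pics/cs1.png',out[1])
E
```

```text
(no output)
```

View pics/ctop.png

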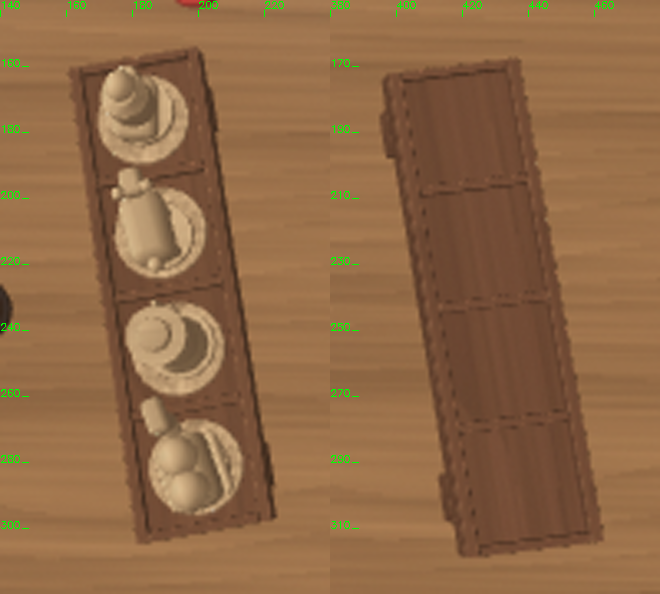

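View pics/cs1.png

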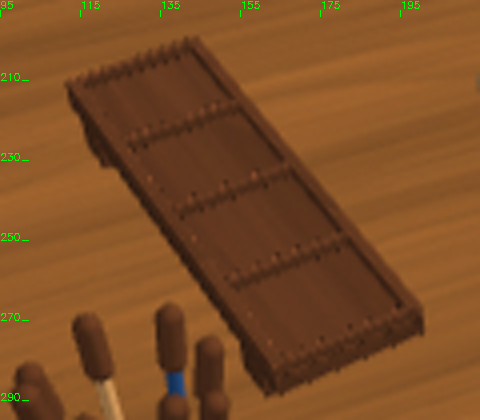

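View pics/cs0.png

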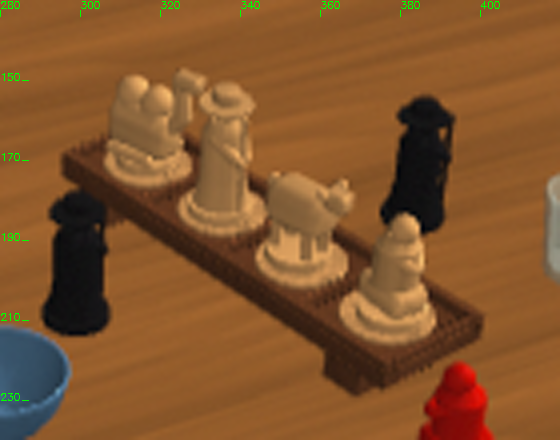

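The crops give the rack rim corners in both views. I'll fit the poses and check camera consistency.

```bash
python3 - <<'E'
from h import *
ft,fs=eyes.grab_frame('top'),eyes.grab_frame('scene')
import pickle; pickle.dump((ft,fs),open('f0.pkl','wb'))
# order: near -y, far -y, far +y, near +y
D={'dry':dict(t=[(223.3,297),(200.6,154.2),(161.2,161.2),(182.4,304.5)],s=[(295.5,168),(375.8,223),(400.5,209.5),(308,160.5)]),
'emp':dict(t=[(462.7,314.2),(437.6,167.6),(396.7,172.7),(419.4,318.5)],s=[(111.5,211),(161,282.5),(200.5,268),(144,199.5)])}
for n,d in D.items():
    for k,f in(('t',ft),('s',fs)):
        W=np.array([ray(f,p,.038) for p in d[k]]); 
        L=[np.linalg.norm(W[i]-W[(i+1)%4]).round(3) for i in range(4)]
        r=least_squares(lambda p:(rp(p,RECT)-W)[:,:2].ravel(),[.53,.2,0])
        print(n,k,r.x.round(4),L,(r.fun*1e3).round(1).tolist())
o=manip.get_obs(); print(proj(fs,o['ee_pos']+np.array([0,0,-.008])))
E
```

```text
dry t [0.5296 0.2417 0.1959] [np.float64(0.308), np.float64(0.086), np.float64(0.308), np.float64(0.085)] [-0.9, -0.6, 0.8, 0.2, 1.1, 0.3, -1.0, 0.1]
dry s [0.5387 0.2326 0.2325] [np.float64(0.312), np.float64(0.087), np.float64(0.322), np.float64(0.054)] [2.8, -16.6, -2.6, 0.4, -3.7, -0.9, 3.5, 17.1]
emp t [ 0.5088 -0.2574  0.1323] [np.float64(0.31), np.float64(0.089), np.float64(0.308), np.float64(0.09)] [0.0, 1.8, -0.1, 1.4, 1.2, -1.4, -1.1, -1.9]
emp s [ 0.5199 -0.2588  0.1323] [np.float64(0.302), np.float64(0.087), np.float64(0.31), np.float64(0.084)] [-3.1, -1.2, 4.5, 0.8, -0.7, -0.7, -0.7, 1.1]
[[352.11906431  62.14968313]]
```

```bash
cat >> h.py <<'E'
from scipy.spatial.transform import Rotation as R
def go(target,yaw):
    """print shift in units along tool axes for target TCP, and rz turn to bring tool y to world angle yaw"""
    o=manip.get_obs(); M=R.from_rotvec(o['eef_rot']).as_matrix()
    d=M.T@(np.array(target)-o['ee_pos'])/.025
    cur=np.arctan2(M[1,1],M[0,1]); t=-np.degrees((yaw-cur+np.pi)%(2*np.pi)-np.pi)/5
    print('units',d.round(2),'rz',round(t,2),'pos',o['ee_pos'].round(4),'tilt',np.degrees(np.arccos(-M[2,2])).round(2),'q',o['qpos'].round(2),'t',o['time_s'],'open',round(o['opening'],4),'F',o['contact_force'].round(1))
E
python3 -m pendant '[{"rz":-1},{"rz":-1},{"rz":-1},{"rz":-1},{"rz":-1},{"rz":-1},{"rz":-1},{"rz":-0.3},{}]' 40
python3 - <<'E'
from h import *
E=np.array([.5296,.2417,.1959]); P=rp(E,[-.114,0,.2])[0]; print(P)
go(P,E[2]+np.pi/2)
E
```

```text
[0.41778049 0.21950997 0.2       ]
units [-11.32  -4.9    1.57] rz -7.33 pos [0.2147 0.4516 0.2393] tilt 0.0 q [ 1.13  0.24  0.01  1.34 -0.    1.57] t 1.0 open 0.0851 F [-0.6 -0.8 -0. ]invalid input
```

```bash

python3 -m pendant '[{"rz":-1},{"rz":-1},{"rz":-1},{"rz":-1},{"rz":-1},{"rz":-1},{"rz":-1},{"rz":-0.3},{"dz":0}]' 40
python3 - <<'E'
from h import *
E=np.array([.5296,.2417,.1959]); P=rp(E,[-.114,0,.2])[0]; print(P)
go(P,E[2]+np.pi/2)
E
```

```text
[0.41778049 0.21950997 0.2       ]
units [-11.32  -4.9    1.57] rz -7.33 pos [0.2147 0.4516 0.2393] tilt 0.0 q [ 1.13  0.24  0.01  1.34 -0.    1.57] t 1.0 open 0.0851 F [-0.6 -0.8 -0. ]invalid input
```

```bash

python3 -m pendant '[{"dx":0,"dy":0,"dz":0,"rx":0,"ry":0,"rz":-1,"claw":85},{"dx":0,"dy":0,"dz":0,"rx":0,"ry":0,"rz":-1,"claw":85},{"dx":0,"dy":0,"dz":0,"rx":0,"ry":0,"rz":-1,"claw":85},{"dx":0,"dy":0,"dz":0,"rx":0,"ry":0,"rz":-1,"claw":85},{"dx":0,"dy":0,"dz":0,"rx":0,"ry":0,"rz":-1,"claw":85},{"dx":0,"dy":0,"dz":0,"rx":0,"ry":0,"rz":-1,"claw":85},{"dx":0,"dy":0,"dz":0,"rx":0,"ry":0,"rz":-1,"claw":85},{"dx":0,"dy":0,"dz":0,"rx":0,"ry":0,"rz":-0.3,"claw":85},{"dx":0,"dy":0,"dz":0,"rx":0,"ry":0,"rz":0,"claw":85}]' 40
python3 - <<'E'
from h import *
E=np.array([.5296,.2417,.1959]); P=rp(E,[-.114,0,.2])[0]; print(P)
go(P,E[2]+np.pi/2)
E
```

```text
time_s: 1.75
ee_pos: [0.2147, 0.4516, 0.2393]
eef_rot: [-0.304, 3.127, 0.0]
contact_force: [-0.5, -0.9, 0.3]
opening: 0.0851
finger_force: 0.0
[0.41778049 0.21950997 0.2       ]
units [ -6.19 -10.67   1.57] rz -0.03 pos [0.2147 0.4516 0.2393] tilt 0.0 q [ 1.13  0.24  0.01  1.34 -0.    0.93] t 1.75 open 0.0851 F [-0.5 -0.9  0.3]
```

```bash

python3 -m pendant '[{"dx":-0.56,"dy":-0.97,"dz":0,"rx":0,"ry":0,"rz":0,"claw":85},{"dx":-0.56,"dy":-0.97,"dz":0,"rx":0,"ry":0,"rz":0,"claw":85},{"dx":-0.56,"dy":-0.97,"dz":0,"rx":0,"ry":0,"rz":0,"claw":85},{"dx":-0.56,"dy":-0.97,"dz":0,"rx":0,"ry":0,"rz":0,"claw":85},{"dx":-0.56,"dy":-0.97,"dz":0,"rx":0,"ry":0,"rz":0,"claw":85},{"dx":-0.56,"dy":-0.97,"dz":0,"rx":0,"ry":0,"rz":0,"claw":85},{"dx":-0.56,"dy":-0.97,"dz":0,"rx":0,"ry":0,"rz":0,"claw":85},{"dx":-0.56,"dy":-0.97,"dz":0,"rx":0,"ry":0,"rz":0,"claw":85},{"dx":-0.56,"dy":-0.97,"dz":0,"rx":0,"ry":0,"rz":0,"claw":85},{"dx":-0.56,"dy":-0.97,"dz":0,"rx":0,"ry":0,"rz":0,"claw":85},{"dx":-0.56,"dy":-0.97,"dz":0,"rx":0,"ry":0,"rz":0,"claw":85},{"dx":0,"dy":0,"dz":0.8,"rx":0,"ry":0,"rz":0,"claw":85}]' 40
python3 - <<'E'
from h import *
E=np.array([.5296,.2417,.1959]); P=rp(E,[-.114,0,.2])[0]
go(P,E[2]+np.pi/2)
o=manip.get_obs(); M=R.from_rotvec(o['eef_rot']).as_matrix()
# expected finger tips (open): y +-42..57, z +8-13
pts=[o['ee_pos']+M@np.array([sx*.011,s*.0425,-.005]) for s in(-1,1) for sx in(-1,1)]
outs=[]
for cam in('scene','top'):
    f=eyes.grab_frame(cam); uv=proj(f,np.array(pts)); c=uv.mean(0).astype(int); x0,y0=np.maximum(c-[50,70],0)
    im=cv2.resize(f['image'][y0:y0+110,x0:x0+100,::-1],None,fx=4,fy=4,interpolation=cv2.INTER_CUBIC)
    for p in uv: cv2.circle(im,tuple(((p-[x0,y0])*4+2).astype(int)),3,(0,255,0),-1)
    outs.append(im)
cv2.imwrite('pics/chk.png',np.hstack(outs))
E
```

```text
time_s: 2.75
ee_pos: [0.4221, 0.2175, 0.2226]
eef_rot: [-0.292, 3.119, 0.002]
contact_force: [0.9, 1.3, 0.7]
opening: 0.0853
finger_force: 0.0
units [0.16 0.11 0.9 ] rz -0.1 pos [0.4221 0.2175 0.2226] tilt 0.51 q [ 0.48  0.19 -0.1   1.27 -0.    0.29] t 2.75 open 0.0853 F [0.9 1.3 0.7]
```

View pics/chk.png

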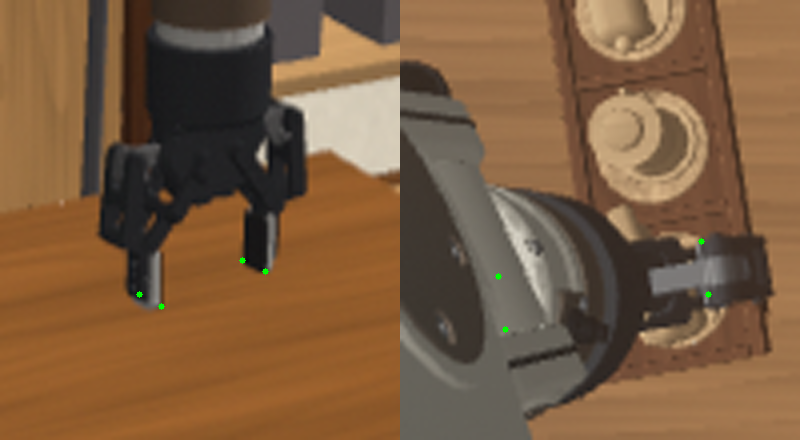

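```bash
python3 - <<'E'
from h import *; import pickle
ft,fs=pickle.load(open('f0.pkl','rb'))
def tri(a,b):
    r=least_squares(lambda p:np.r_[proj(ft,p)[0]-a,proj(fs,p)[0]-b],[.5,.2,.1]); return r.x.round(4),r.fun.round(2)
print('hat',ray(ft,(187,241.5),.114).round(4),ray(fs,(337,155.7),.114).round(4),tri((187,241.5),(337,155.7)))
for n,a,b in [('e near-',(462.7,314.2),(111.5,211)),('e far-',(437.6,167.6),(161,282.5)),('e far+',(396.7,172.7),(200.5,268)),('e near+',(419.4,318.5),(144,199.5)),('d far+',(161.2,161.2),(400.5,209.5)),('d far-',(200.6,154.2),(375.8,223)),('kneelhead',(140+124/3.3,140+84/3.3),(280+405/4,130+230/4))]:
    print(n,tri(a,b))
E=[.5296,.2417,.1959]
for i,x in enumerate((-.114,-.038,.038,.114)): print(i,rp(E,[x,0,.034]).round(4), proj(ft,rp(E,[x,0,.034])).round(1),proj(fs,rp(E,[x,0,.034])).round(1))
E
```

```text
hat [0.4945 0.2345 0.114 ] [0.5003 0.2359 0.114 ] (array([0.4953, 0.2364, 0.1108]), array([-0.62, -0.32, -0.91,  0.17]))
e near- (array([ 0.361 , -0.3227,  0.0308]), array([-1.18, -0.37, -1.49, -0.38]))
e far- (array([ 0.6696, -0.2817,  0.0338]), array([-0.36, -0.13, -0.37, -0.05]))
e far+ (array([ 0.6582, -0.1938,  0.0294]), array([-0.64, -0.25, -0.68, -0.05]))
e near+ (array([ 0.35  , -0.2357,  0.0305]), array([0.07, 0.03, 0.1 , 0.02]))
d far+ (array([0.6748, 0.3169, 0.0302]), array([-0.44, -0.25, -0.56,  0.16]))
d far- (array([0.6922, 0.2322, 0.0289]), array([-0.46, -0.25, -0.57,  0.14]))
kneelhead (array([0.6505, 0.2666, 0.0948]), array([-0.95, -0.54, -1.27,  0.34]))
0 [[0.4178 0.2195 0.034 ]] [[200.2 281.4]] [[314.8 169.1]]
1 [[0.4923 0.2343 0.034 ]] [[194.7 245.5]] [[333.3 180.8]]
2 [[0.5669 0.2491 0.034 ]] [[189.3 210.3]] [[353.1 193.4]]
3 [[0.6414 0.2639 0.034 ]] [[184. 176.]] [[374.5 207. ]]
```

Scene shows the open fingertips at their predicted points, and the top view is within 1 px, so I take the top fit with a +2.5 mm x correction. Now the camel.

```bash
cat >> h.py <<'E'
DRY=np.array([.532,.2417,.196]); EMP=np.array([.5115,-.2577,.1323])
E
python3 - <<'E'
from h import *
go([.418,.217,.065],DRY[2]+.18+np.pi/2)
E
```

```text
units [-0.09 -0.03  6.09] rz -2.13 pos [0.4163 0.2176 0.2171] tilt 0.27 q [ 0.48  0.2  -0.11  1.27  0.    0.29] t 2.85 open 0.0849 F [ 0.3  0.1 -0.4]
```

```bash

python3 -m pendant '[{"dx":-0.09,"dy":-0.03,"dz":0.5,"rx":0,"ry":0,"rz":-0.7,"claw":85},{"dx":0,"dy":0,"dz":0.5,"rx":0,"ry":0,"rz":-0.7,"claw":85},{"dx":0,"dy":0,"dz":0.5,"rx":0,"ry":0,"rz":-0.7,"claw":85},{"dx":0,"dy":0,"dz":0.5,"rx":0,"ry":0,"rz":0,"claw":85},{"dx":0,"dy":0,"dz":0.5,"rx":0,"ry":0,"rz":0,"claw":85},{"dx":0,"dy":0,"dz":0,"rx":0,"ry":0,"rz":0,"claw":85},{"dx":0,"dy":0,"dz":0,"rx":0,"ry":0,"rz":0,"claw":85}]' 30
python3 - <<'E'
from h import *
go([.418,.217,.065],DRY[2]+.18+np.pi/2)
o=manip.get_obs(); M=R.from_rotvec(o['eef_rot']).as_matrix()
outs=[]
for cam in('scene','top'):
    f=eyes.grab_frame(cam); uv=proj(f,[o['ee_pos'],np.r_[o['ee_pos'][:2],.034]]); x0,y0=np.maximum(uv[0].astype(int)-[50,60],0)
    im=cv2.resize(f['image'][y0:y0+110,x0:x0+100,::-1],None,fx=4,fy=4,interpolation=cv2.INTER_CUBIC)
    for p in uv: cv2.circle(im,tuple(((p-[x0,y0])*4+2).astype(int)),3,(0,255,0),-1)
    outs.append(im)
cv2.imwrite('pics/chk2.png',np.hstack(outs))
E
```

```text
time_s: 3.43
ee_pos: [0.4186, 0.2194, 0.1569]
eef_rot: [0.589, -3.084, 0.001]
contact_force: [0.3, 0.7, 0.9]
opening: 0.0849
finger_force: 0.0
units [ 0.05 -0.08  3.67] rz 0.02 pos [0.4186 0.2194 0.1569] tilt 0.09 q [ 0.48  0.24 -0.21  1.11  0.    0.11] t 3.4333 open 0.0849 F [0.3 0.7 0.9]
```

View pics/chk2.png

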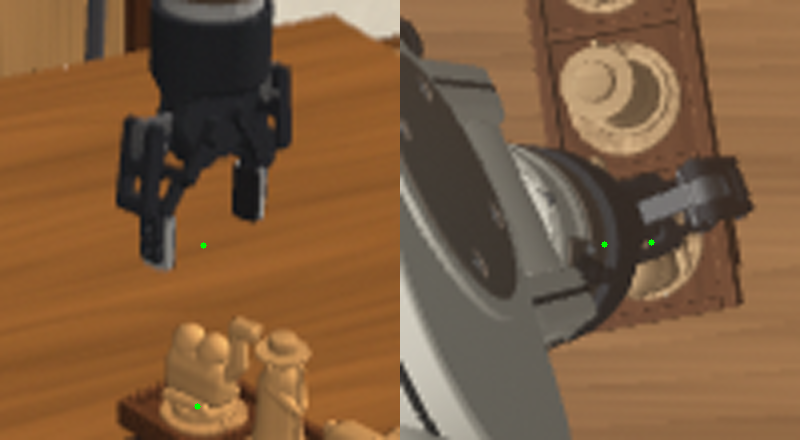

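The scene projection of the aim lands on the camel's plinth (dot at 197,405, plinth about 203,412), so the alignment is good. Descending and gripping.

```bash

python3 -m pendant '[{"dx":-0.03,"dy":-0.06,"dz":0.7,"rx":0,"ry":0,"rz":0,"claw":85},{"dx":0,"dy":0,"dz":0.7,"rx":0,"ry":0,"rz":0,"claw":85},{"dx":0,"dy":0,"dz":0.7,"rx":0,"ry":0,"rz":0,"claw":85},{"dx":0,"dy":0,"dz":0.7,"rx":0,"ry":0,"rz":0,"claw":85},{"dx":0,"dy":0,"dz":0.5,"rx":0,"ry":0,"rz":0,"claw":85},{"dx":0,"dy":0,"dz":0.35,"rx":0,"ry":0,"rz":0,"claw":85},{"dx":0,"dy":0,"dz":0,"rx":0,"ry":0,"rz":0,"claw":60},{"dx":0,"dy":0,"dz":0,"rx":0,"ry":0,"rz":0,"claw":45},{"dx":0,"dy":0,"dz":0,"rx":0,"ry":0,"rz":0,"claw":35},{"dx":0,"dy":0,"dz":0,"rx":0,"ry":0,"rz":0,"claw":20},{"dx":0,"dy":0,"dz":0,"rx":0,"ry":0,"rz":0,"claw":20},{"dx":0,"dy":0,"dz":0,"rx":0,"ry":0,"rz":0,"claw":20}]' 25
python3 -c "
from h import *
go([.418,.217,.065],DRY[2]+.18+np.pi/2)"
```

```text
time_s: 4.53
ee_pos: [0.4216, 0.2187, 0.0668]
eef_rot: [-0.588, 3.083, 0.002]
contact_force: [-0.9, 0.5, 4.9]
opening: 0.0295
finger_force: 25.5
units [ 0.16 -0.01  0.07] rz 0.01 pos [0.4216 0.2187 0.0668] tilt 0.17 q [ 0.48  0.34 -0.34  0.88  0.    0.1 ] t 4.5333 open 0.0295 F [-0.9  0.5  4.9]
```

```bash

python3 -m pendant '[{"dx":0,"dy":0,"dz":-0.2,"rx":0,"ry":0,"rz":0,"claw":20},{"dx":0,"dy":0,"dz":-0.5,"rx":0,"ry":0,"rz":0,"claw":20},{"dx":0,"dy":0,"dz":-0.9,"rx":0,"ry":0,"rz":0,"claw":20},{"dx":0,"dy":0,"dz":-1,"rx":0,"ry":0,"rz":0.8,"claw":20},{"dx":0,"dy":0,"dz":-1,"rx":0,"ry":0,"rz":0.8,"claw":20},{"dx":0,"dy":0,"dz":-0.9,"rx":0,"ry":0,"rz":0.8,"claw":20},{"dx":0,"dy":0,"dz":-0.5,"rx":0,"ry":0,"rz":0.4,"claw":20},{"dx":0,"dy":0,"dz":0,"rx":0,"ry":0,"rz":0,"claw":20}]' 40
python3 -c "
from h import *
go(rp(EMP,[.114,0,.19])[0],EMP[2]+np.pi/2);print(manip.get_obs()['finger_force'])"
```

```text
time_s: 5.2
ee_pos: [0.4223, 0.2186, 0.1938]
eef_rot: [-0.206, 3.129, 0.003]
contact_force: [0.7, 0.2, -0.5]
opening: 0.0294
finger_force: 39.9
units [ -5.6  -19.35   0.15] rz -0.01 pos [0.4223 0.2186 0.1938] tilt 0.34 q [ 0.48  0.21 -0.15  1.2  -0.    0.35] t 5.2 open 0.0294 F [ 0.7  0.2 -0.5]
39.87106919288635
```

```bash

python3 -m pendant '[{"dx":-0.1,"dy":-0.3,"dz":0,"rx":0,"ry":0,"rz":0,"claw":20},{"dx":-0.2,"dy":-0.6,"dz":0,"rx":0,"ry":0,"rz":0,"claw":20},{"dx":-0.2,"dy":-0.9,"dz":0,"rx":0,"ry":0,"rz":0,"claw":20},{"dx":-0.3,"dy":-1,"dz":0,"rx":0,"ry":0,"rz":0,"claw":20},{"dx":-0.3,"dy":-1,"dz":0,"rx":0,"ry":0,"rz":0,"claw":20},{"dx":-0.3,"dy":-1,"dz":0,"rx":0,"ry":0,"rz":0,"claw":20},{"dx":-0.3,"dy":-1,"dz":0,"rx":0,"ry":0,"rz":0,"claw":20},{"dx":-0.3,"dy":-1,"dz":0,"rx":0,"ry":0,"rz":0,"claw":20},{"dx":-0.3,"dy":-1,"dz":0,"rx":0,"ry":0,"rz":0,"claw":20},{"dx":-0.3,"dy":-1,"dz":0,"rx":0,"ry":0,"rz":0,"claw":20},{"dx":-0.3,"dy":-1,"dz":0,"rx":0,"ry":0,"rz":0,"claw":20},{"dx":-0.3,"dy":-1,"dz":0,"rx":0,"ry":0,"rz":0,"claw":20}]' 40
python3 -m pendant '[{"dx":-0.3,"dy":-1,"dz":0,"rx":0,"ry":0,"rz":0,"claw":20},{"dx":-0.3,"dy":-1,"dz":0,"rx":0,"ry":0,"rz":0,"claw":20},{"dx":-0.3,"dy":-1,"dz":0,"rx":0,"ry":0,"rz":0,"claw":20},{"dx":-0.3,"dy":-1,"dz":0,"rx":0,"ry":0,"rz":0,"claw":20},{"dx":-0.3,"dy":-1,"dz":0,"rx":0,"ry":0,"rz":0,"claw":20},{"dx":-0.3,"dy":-1,"dz":0,"rx":0,"ry":0,"rz":0,"claw":20},{"dx":-0.3,"dy":-1,"dz":0,"rx":0,"ry":0,"rz":0,"claw":20},{"dx":-0.2,"dy":-0.8,"dz":0,"rx":0,"ry":0,"rz":0,"claw":20},{"dx":-0.1,"dy":-0.5,"dz":0,"rx":0,"ry":0,"rz":0,"claw":20},{"dx":-0.1,"dy":-0.25,"dz":0,"rx":0,"ry":0,"rz":0,"claw":20},{"dx":0,"dy":0,"dz":0,"rx":0,"ry":0,"rz":0,"claw":20},{"dx":0,"dy":0,"dz":0,"rx":0,"ry":0,"rz":0,"claw":20}]' 40
python3 - <<'E'
from h import *
go(rp(EMP,[.114,0,.19])[0],EMP[2]+np.pi/2)
o=manip.get_obs()
outs=[]
b=rp(EMP,[.114,0,.030])[0]
for cam in('scene','top'):
    f=eyes.grab_frame(cam); uv=proj(f,[o['ee_pos'],o['ee_pos']-[0,0,.031],b]); x0,y0=np.maximum(uv[0].astype(int)-[50,50],0)
    im=cv2.resize(f['image'][y0:y0+120,x0:x0+100,::-1],None,fx=4,fy=4,interpolation=cv2.INTER_CUBIC)
    im=cv2.copyMakeBorder(im,0,480-im.shape[0],0,400-im.shape[1],cv2.BORDER_CONSTANT)
    for p in uv: cv2.circle(im,tuple(((p-[x0,y0])*4+2).astype(int)),3,(0,255,0),-1)
    outs.append(im)
cv2.imwrite('pics/chk3.png',np.hstack(outs))
E
```

```text
time_s: 6.2
ee_pos: [0.5345, -0.0411, 0.1883]
eef_rot: [0.208, -3.13, -0.0]
contact_force: [-0.3, 0.3, -0.1]
opening: 0.029
finger_force: 39.9
time_s: 7.2
ee_pos: [0.6248, -0.2426, 0.1889]
eef_rot: [0.207, -3.132, -0.002]
contact_force: [-0.3, 0.3, -1.5]
opening: 0.0291
finger_force: 39.9
units [ 0.01  0.   -0.05] rz -0.0 pos [ 0.6248 -0.2426  0.1889] tilt 0.18 q [-0.37  0.61  0.45  1.4   0.   -0.5 ] t 7.2 open 0.0291 F [-0.3  0.3 -1.5]
```

View pics/chk3.png

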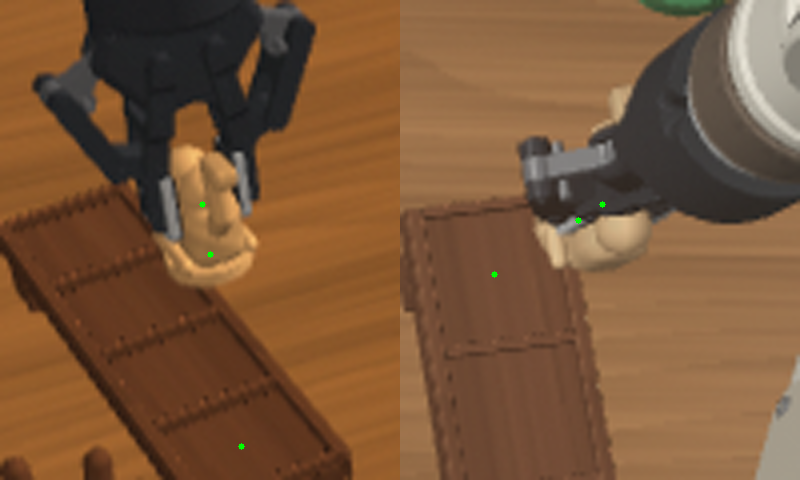

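The camel is held upright, about 3 mm ahead of the TCP in x. The compartment dot (241,446) sits mid-compartment in both views. Lowering.

```bash

python3 -m pendant '[{"dx":0.1,"dy":0,"dz":0.4,"rx":0,"ry":0,"rz":0,"claw":20},{"dx":0,"dy":0,"dz":0.8,"rx":0,"ry":0,"rz":0,"claw":20},{"dx":0,"dy":0,"dz":0.9,"rx":0,"ry":0,"rz":0,"claw":20},{"dx":0,"dy":0,"dz":0.9,"rx":0,"ry":0,"rz":0,"claw":20},{"dx":0,"dy":0,"dz":0.8,"rx":0,"ry":0,"rz":0,"claw":20},{"dx":0,"dy":0,"dz":0.5,"rx":0,"ry":0,"rz":0,"claw":20},{"dx":0,"dy":0,"dz":0.3,"rx":0,"ry":0,"rz":0,"claw":20},{"dx":0,"dy":0,"dz":0.15,"rx":0,"ry":0,"rz":0,"claw":20},{"dx":0,"dy":0,"dz":0.05,"rx":0,"ry":0,"rz":0,"claw":20},{"dx":0,"dy":0,"dz":0,"rx":0,"ry":0,"rz":0,"claw":20},{"dx":0,"dy":0,"dz":0,"rx":0,"ry":0,"rz":0,"claw":20}]' 40
python3 -c "
from h import *
go(rp(EMP,[.111,0,.0628])[0],EMP[2]+np.pi/2)"
```

```text
time_s: 8.22
ee_pos: [0.624, -0.2433, 0.0719]
eef_rot: [-0.208, 3.133, -0.001]
contact_force: [-0.8, 0.2, -1.1]
opening: 0.0293
finger_force: 39.9
units [0.1  0.02 0.36] rz 0.0 pos [ 0.624  -0.2433  0.0719] tilt 0.13 q [-0.37  0.68  0.25  1.14  0.   -0.5 ] t 8.2167 open 0.0293 F [-0.8  0.2 -1.1]
```

```bash

python3 -m pendant '[{"dx":0.08,"dy":0,"dz":0.15,"rx":0,"ry":0,"rz":0,"claw":20},{"dx":0,"dy":0,"dz":0.1,"rx":0,"ry":0,"rz":0,"claw":20},{"dx":0,"dy":0,"dz":0.06,"rx":0,"ry":0,"rz":0,"claw":20},{"dx":0,"dy":0,"dz":0,"rx":0,"ry":0,"rz":0,"claw":20},{"dx":0,"dy":0,"dz":0,"rx":0,"ry":0,"rz":0,"claw":20}]' 25
python3 -c "
from h import *
go(rp(EMP,[.111,0,.0628])[0],EMP[2]+np.pi/2)"
```

```text
time_s: 8.63
ee_pos: [0.6212, -0.2435, 0.063]
eef_rot: [-0.207, 3.135, -0.0]
contact_force: [-0.9, 0.4, -0.9]
opening: 0.0293
finger_force: 40.1
units [-0.02  0.02  0.01] rz -0.0 pos [ 0.6212 -0.2435  0.063 ] tilt 0.01 q [-0.37  0.68  0.23  1.12 -0.   -0.51] t 8.6333 open 0.0293 F [-0.9  0.4 -0.9]
```

```bash

for i in 1 2; do python3 -m pendant '[{"dx":0,"dy":0,"dz":0.04,"rx":0,"ry":0,"rz":0,"claw":20},{"dx":0,"dy":0,"dz":0,"rx":0,"ry":0,"rz":0,"claw":20}]' 25 | egrep 'ee_pos|contact'; done
```

```text
ee_pos: [0.6212, -0.2435, 0.063]
contact_force: [-3.2, 0.5, 6.0]
ee_pos: [0.6212, -0.2435, 0.0629]
contact_force: [-3.6, 1.2, 8.5]
```

Contact at exactly the predicted height. Releasing slowly and rising.

```bash

python3 -m pendant '[{"dx":0,"dy":0,"dz":-0.04,"rx":0,"ry":0,"rz":0,"claw":28},{"dx":0,"dy":0,"dz":0,"rx":0,"ry":0,"rz":0,"claw":32},{"dx":0,"dy":0,"dz":0,"rx":0,"ry":0,"rz":0,"claw":38},{"dx":0,"dy":0,"dz":0,"rx":0,"ry":0,"rz":0,"claw":50},{"dx":0,"dy":0,"dz":0,"rx":0,"ry":0,"rz":0,"claw":62},{"dx":0,"dy":0,"dz":0,"rx":0,"ry":0,"rz":0,"claw":62},{"dx":0,"dy":0,"dz":-0.4,"rx":0,"ry":0,"rz":0,"claw":62},{"dx":0,"dy":0,"dz":-0.8,"rx":0,"ry":0,"rz":0,"claw":62},{"dx":0,"dy":0,"dz":-1,"rx":0,"ry":0,"rz":0,"claw":62},{"dx":0,"dy":0,"dz":-1,"rx":0,"ry":0,"rz":0,"claw":62},{"dx":0,"dy":0,"dz":-1,"rx":0,"ry":0,"rz":0,"claw":70},{"dx":0,"dy":0,"dz":-0.8,"rx":0,"ry":0,"rz":0,"claw":80}]' 25
python3 -c "
from h import *
go(rp(DRY,[-.038,0,.19])[0],DRY[2]+np.pi/2)"
```

```text
time_s: 9.97
ee_pos: [0.6217, -0.2436, 0.19]
eef_rot: [-0.207, 3.132, -0.002]
contact_force: [0.5, -0.7, 0.7]
opening: 0.0793
finger_force: 0.0
units [ 2.52 19.62 -0.03] rz -0.73 pos [ 0.6217 -0.2436  0.19  ] tilt 0.16 q [-0.37  0.6   0.43  1.39 -0.   -0.51] t 9.9667 open 0.0793 F [ 0.5 -0.7  0.7]
```

```bash

python3 -m pendant '[{"dx":0.1,"dy":0.3,"dz":0,"rx":0,"ry":0,"rz":0,"claw":85},{"dx":0.1,"dy":0.6,"dz":0,"rx":0,"ry":0,"rz":0,"claw":85},{"dx":0.1,"dy":0.9,"dz":0,"rx":0,"ry":0,"rz":0,"claw":85},{"dx":0.1,"dy":1,"dz":0,"rx":0,"ry":0,"rz":0,"claw":85},{"dx":0.1,"dy":1,"dz":0,"rx":0,"ry":0,"rz":0,"claw":85},{"dx":0.1,"dy":1,"dz":0,"rx":0,"ry":0,"rz":0,"claw":85},{"dx":0.1,"dy":1,"dz":0,"rx":0,"ry":0,"rz":0,"claw":85},{"dx":0.1,"dy":1,"dz":0,"rx":0,"ry":0,"rz":0,"claw":85},{"dx":0.1,"dy":1,"dz":0,"rx":0,"ry":0,"rz":0,"claw":85},{"dx":0.1,"dy":1,"dz":0,"rx":0,"ry":0,"rz":0,"claw":85},{"dx":0.1,"dy":1,"dz":0,"rx":0,"ry":0,"rz":0,"claw":85},{"dx":0.1,"dy":1,"dz":0,"rx":0,"ry":0,"rz":0,"claw":85}]' 25
python3 -m pendant '[{"dx":0.1,"dy":1,"dz":0,"rx":0,"ry":0,"rz":0,"claw":85},{"dx":0.1,"dy":1,"dz":0,"rx":0,"ry":0,"rz":0,"claw":85},{"dx":0.1,"dy":1,"dz":0,"rx":0,"ry":0,"rz":0,"claw":85},{"dx":0.1,"dy":1,"dz":0,"rx":0,"ry":0,"rz":0,"claw":85},{"dx":0.1,"dy":1,"dz":0,"rx":0,"ry":0,"rz":0,"claw":85},{"dx":0.2,"dy":1,"dz":0,"rx":0,"ry":0,"rz":0,"claw":85},{"dx":0.2,"dy":1,"dz":0,"rx":0,"ry":0,"rz":0,"claw":85},{"dx":0.2,"dy":0.8,"dz":0,"rx":0,"ry":0,"rz":0,"claw":85},{"dx":0.1,"dy":0.6,"dz":0,"rx":0,"ry":0,"rz":0,"claw":85},{"dx":0,"dy":0.4,"dz":0,"rx":0,"ry":0,"rz":-0.7,"claw":85},{"dx":0,"dy":0,"dz":0,"rx":0,"ry":0,"rz":0,"claw":85},{"dx":0,"dy":0,"dz":0,"rx":0,"ry":0,"rz":0,"claw":85}]' 25
python3 - <<'E'
from h import *
go([.497,.235,.075],DRY[2]+np.pi/2)
o=manip.get_obs(); outs=[]
for cam,b in(('scene',[.497,.235,.034]),('top',rp(EMP,[.114,0,.03])[0])):
    f=eyes.grab_frame(cam); uv=proj(f,[b,np.array(b)+[0,0,.08]]); x0,y0=np.maximum(uv[0].astype(int)-[50,50],0)
    im=cv2.resize(f['image'][y0:y0+100,x0:x0+100,::-1],None,fx=4,fy=4,interpolation=cv2.INTER_CUBIC)
    for p in uv: cv2.circle(im,tuple(((p-[x0,y0])*4+2).astype(int)),3,(0,255,0),-1)
    outs.append(im)
cv2.imwrite('pics/chk4.png',np.hstack(outs))
E
```

```text
time_s: 10.97
ee_pos: [0.5549, 0.0216, 0.1867]
eef_rot: [0.208, -3.134, -0.0]
contact_force: [0.1, 0.4, -0.5]
opening: 0.085
finger_force: 0.0
time_s: 11.97
ee_pos: [0.4966, 0.2346, 0.1866]
eef_rot: [0.303, -3.127, 0.001]
contact_force: [-0.3, -0.2, 0.1]
opening: 0.0849
finger_force: 0.0
units [-0.02  0.01  4.46] rz -0.03 pos [0.4966 0.2346 0.1866] tilt 0.04 q [ 0.44  0.37  0.04  1.24 -0.    0.25] t 11.9667 open 0.0849 F [-0.3 -0.2  0.1]
```

View pics/chk4.png

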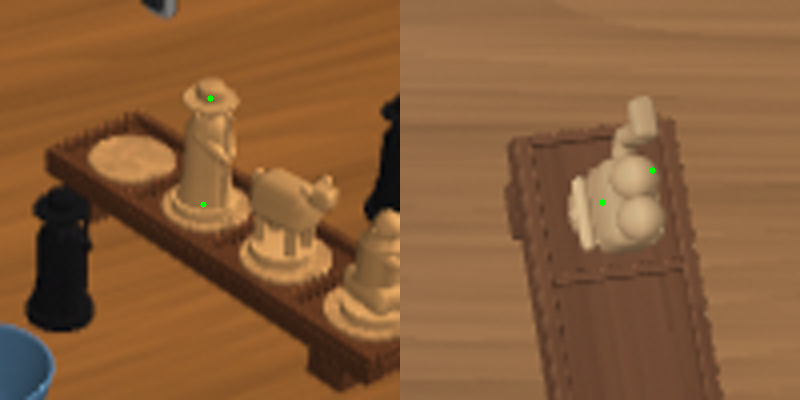

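Camel stands in the far compartment (top, plinth about 605,213 near the dot 603,203). The shepherd's hat and base dots lie on the figure, so I'm descending on it.

```bash

python3 -m pendant '[{"dx":0,"dy":0,"dz":0.4,"rx":0,"ry":0,"rz":0,"claw":85},{"dx":0,"dy":0,"dz":0.7,"rx":0,"ry":0,"rz":0,"claw":85},{"dx":0,"dy":0,"dz":0.8,"rx":0,"ry":0,"rz":0,"claw":85},{"dx":0,"dy":0,"dz":0.8,"rx":0,"ry":0,"rz":0,"claw":85},{"dx":0,"dy":0,"dz":0.7,"rx":0,"ry":0,"rz":0,"claw":85},{"dx":0,"dy":0,"dz":0.5,"rx":0,"ry":0,"rz":0,"claw":85},{"dx":0,"dy":0,"dz":0.35,"rx":0,"ry":0,"rz":0,"claw":85},{"dx":0,"dy":0,"dz":0.2,"rx":0,"ry":0,"rz":0,"claw":85},{"dx":0,"dy":0,"dz":0,"rx":0,"ry":0,"rz":0,"claw":85},{"dx":0,"dy":0,"dz":0,"rx":0,"ry":0,"rz":0,"claw":60}]' 25
python3 -m pendant '[{"dx":0,"dy":0,"dz":0,"rx":0,"ry":0,"rz":0,"claw":50},{"dx":0,"dy":0,"dz":0,"rx":0,"ry":0,"rz":0,"claw":40},{"dx":0,"dy":0,"dz":0,"rx":0,"ry":0,"rz":0,"claw":34},{"dx":0,"dy":0,"dz":0,"rx":0,"ry":0,"rz":0,"claw":28},{"dx":0,"dy":0,"dz":0,"rx":0,"ry":0,"rz":0,"claw":20},{"dx":0,"dy":0,"dz":0,"rx":0,"ry":0,"rz":0,"claw":20},{"dx":0,"dy":0,"dz":0,"rx":0,"ry":0,"rz":0,"claw":20}]' 25
```

```text
time_s: 12.9
ee_pos: [0.4974, 0.2342, 0.0757]
eef_rot: [-0.302, 3.127, 0.0]
contact_force: [-0.1, 0.1, 0.6]
opening: 0.0757
finger_force: 0.0
time_s: 13.48
ee_pos: [0.4976, 0.235, 0.0763]
eef_rot: [-0.303, 3.125, 0.002]
contact_force: [-0.8, 0.6, 4.4]
opening: 0.0312
finger_force: 23.6
```

```bash

python3 -m pendant '[{"dx":0,"dy":0,"dz":-0.2,"rx":0,"ry":0,"rz":0,"claw":20},{"dx":0,"dy":0,"dz":-0.5,"rx":0,"ry":0,"rz":0,"claw":20},{"dx":0,"dy":0,"dz":-0.9,"rx":0,"ry":0,"rz":0,"claw":20},{"dx":0,"dy":0,"dz":-1,"rx":0,"ry":0,"rz":0.3,"claw":20},{"dx":0,"dy":0,"dz":-1,"rx":0,"ry":0,"rz":0.4,"claw":20},{"dx":0,"dy":0,"dz":-0.9,"rx":0,"ry":0,"rz":0,"claw":20},{"dx":0,"dy":0,"dz":-0.5,"rx":0,"ry":0,"rz":0,"claw":20},{"dx":0,"dy":0,"dz":0,"rx":0,"ry":0,"rz":0,"claw":20}]' 40
python3 -c "
from h import *
go(rp(EMP,[.038,0,.19])[0],EMP[2]+np.pi/2)"
```

```text
time_s: 14.15
ee_pos: [0.4987, 0.2349, 0.2038]
eef_rot: [-0.207, 3.129, 0.002]
contact_force: [1.2, 1.2, -0.2]
opening: 0.0304
finger_force: 37.2
units [  0.57 -19.6    0.53] rz -0.0 pos [0.4987 0.2349 0.2038] tilt 0.32 q [ 0.44  0.35  0.07  1.28 -0.    0.31] t 14.15 open 0.0304 F [ 1.2  1.2 -0.2]
```

```bash

python3 -m pendant '[{"dx":0,"dy":-0.3,"dz":0,"rx":0,"ry":0,"rz":0,"claw":20},{"dx":0,"dy":-0.6,"dz":0,"rx":0,"ry":0,"rz":0,"claw":20},{"dx":0.1,"dy":-0.9,"dz":0,"rx":0,"ry":0,"rz":0,"claw":20},{"dx":0.1,"dy":-1,"dz":0,"rx":0,"ry":0,"rz":0,"claw":20},{"dx":0.1,"dy":-1,"dz":0,"rx":0,"ry":0,"rz":0,"claw":20},{"dx":0.1,"dy":-1,"dz":0,"rx":0,"ry":0,"rz":0,"claw":20},{"dx":0.1,"dy":-1,"dz":0,"rx":0,"ry":0,"rz":0,"claw":20},{"dx":0,"dy":-1,"dz":0,"rx":0,"ry":0,"rz":0,"claw":20},{"dx":0,"dy":-1,"dz":0,"rx":0,"ry":0,"rz":0,"claw":20},{"dx":0,"dy":-1,"dz":0,"rx":0,"ry":0,"rz":0,"claw":20},{"dx":0,"dy":-1,"dz":0,"rx":0,"ry":0,"rz":0,"claw":20},{"dx":0,"dy":-1,"dz":0,"rx":0,"ry":0,"rz":0,"claw":20}]' 40
python3 -m pendant '[{"dx":0,"dy":-1,"dz":0,"rx":0,"ry":0,"rz":0,"claw":20},{"dx":0,"dy":-1,"dz":0,"rx":0,"ry":0,"rz":0,"claw":20},{"dx":0,"dy":-1,"dz":0,"rx":0,"ry":0,"rz":0,"claw":20},{"dx":0,"dy":-1,"dz":0,"rx":0,"ry":0,"rz":0,"claw":20},{"dx":0,"dy":-1,"dz":0,"rx":0,"ry":0,"rz":0,"claw":20},{"dx":0,"dy":-1,"dz":0,"rx":0,"ry":0,"rz":0,"claw":20},{"dx":0,"dy":-1,"dz":0,"rx":0,"ry":0,"rz":0,"claw":20},{"dx":0,"dy":-0.9,"dz":0,"rx":0,"ry":0,"rz":0,"claw":20},{"dx":0,"dy":-0.6,"dz":0,"rx":0,"ry":0,"rz":0,"claw":20},{"dx":0,"dy":-0.3,"dz":0,"rx":0,"ry":0,"rz":0,"claw":20},{"dx":0,"dy":0,"dz":0,"rx":0,"ry":0,"rz":0,"claw":20},{"dx":0,"dy":0,"dz":0,"rx":0,"ry":0,"rz":0,"claw":20}]' 40
python3 - <<'E'
from h import *
go(rp(EMP,[.038,0,.0723])[0],EMP[2]+np.pi/2)
o=manip.get_obs()
f=eyes.grab_frame('scene'); p=o['ee_pos']; uv=proj(f,[p-[0,0,.0423],p+[0,0,.0377],rp(EMP,[.038,0,.03])[0],rp(EMP,[.114,0,.03])[0],rp(EMP,[.114,0,.085])[0]]); x0,y0=90,120
im=cv2.resize(f['image'][y0:y0+170,x0:x0+130,::-1],None,fx=3.5,fy=3.5,interpolation=cv2.INTER_CUBIC)
for p in uv: cv2.circle(im,tuple(((p-[x0,y0])*3.5+2).astype(int)),3,(0,255,0),-1)
cv2.imwrite('pics/chk5.png',im)
E
```

```text
time_s: 15.15
ee_pos: [0.5187, -0.0367, 0.1983]
eef_rot: [0.207, -3.13, -0.0]
contact_force: [0.4, -1.0, -0.9]
opening: 0.0303
finger_force: 37.2
time_s: 16.15
ee_pos: [0.5487, -0.2525, 0.1996]
eef_rot: [0.207, -3.133, -0.002]
contact_force: [0.0, 0.3, -1.4]
opening: 0.0303
finger_force: 37.2
units [-0.03 -0.02  5.09] rz -0.0 pos [ 0.5487 -0.2525  0.1996] tilt 0.13 q [-0.43  0.47  0.23  1.34  0.   -0.56] t 16.15 open 0.0303 F [ 0.   0.3 -1.4]
```

View pics/chk5.png

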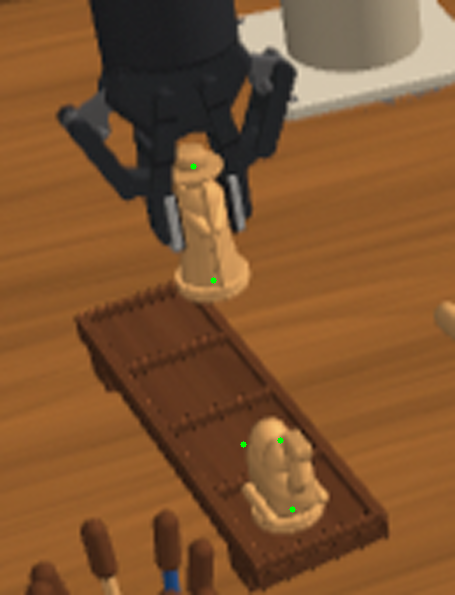

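Shepherd hangs straight (dots on hat 193,166 and plinth 213,281). Camel's plinth is within about 5 mm of its dot (292,509). Lowering.

```bash

python3 -m pendant '[{"dx":0,"dy":0,"dz":0.4,"rx":0,"ry":0,"rz":0,"claw":20},{"dx":0,"dy":0,"dz":0.8,"rx":0,"ry":0,"rz":0,"claw":20},{"dx":0,"dy":0,"dz":0.9,"rx":0,"ry":0,"rz":0,"claw":20},{"dx":0,"dy":0,"dz":0.9,"rx":0,"ry":0,"rz":0,"claw":20},{"dx":0,"dy":0,"dz":0.8,"rx":0,"ry":0,"rz":0,"claw":20},{"dx":0,"dy":0,"dz":0.5,"rx":0,"ry":0,"rz":0,"claw":20},{"dx":0,"dy":0,"dz":0.3,"rx":0,"ry":0,"rz":0,"claw":20},{"dx":0,"dy":0,"dz":0.2,"rx":0,"ry":0,"rz":0,"claw":20},{"dx":0,"dy":0,"dz":0.1,"rx":0,"ry":0,"rz":0,"claw":20},{"dx":0,"dy":0,"dz":0,"rx":0,"ry":0,"rz":0,"claw":20},{"dx":0,"dy":0,"dz":0,"rx":0,"ry":0,"rz":0,"claw":20}]' 40
python3 -c "
from h import *
go(rp(EMP,[.038,0,.0723])[0],EMP[2]+np.pi/2)"
```

```text
time_s: 17.12
ee_pos: [0.55, -0.253, 0.079]
eef_rot: [-0.208, 3.133, -0.001]
contact_force: [-0.4, -0.3, -0.6]
opening: 0.0303
finger_force: 37.2
units [0.03 0.02 0.27] rz 0.0 pos [ 0.55  -0.253  0.079] tilt 0.1 q [-0.43  0.55  0.04  1.06  0.   -0.56] t 17.1167 open 0.0303 F [-0.4 -0.3 -0.6]
```

```bash

python3 -m pendant '[{"dx":0.03,"dy":0,"dz":0.12,"rx":0,"ry":0,"rz":0,"claw":20},{"dx":0,"dy":0,"dz":0.08,"rx":0,"ry":0,"rz":0,"claw":20},{"dx":0,"dy":0,"dz":0.03,"rx":0,"ry":0,"rz":0,"claw":20},{"dx":0,"dy":0,"dz":0,"rx":0,"ry":0,"rz":0,"claw":20}]' 25 | egrep 'ee_pos|contact'
for i in 1 2; do python3 -m pendant '[{"dx":0,"dy":0,"dz":0.03,"rx":0,"ry":0,"rz":0,"claw":20},{"dx":0,"dy":0,"dz":0,"rx":0,"ry":0,"rz":0,"claw":20}]' 25 | egrep 'ee_pos|contact'; done
```

```text
ee_pos: [0.5486, -0.2532, 0.0724]
contact_force: [-0.7, 0.0, -1.6]
ee_pos: [0.5487, -0.2531, 0.0723]
contact_force: [-1.2, 0.8, 3.4]
ee_pos: [0.5488, -0.2531, 0.0722]
contact_force: [-2.8, 1.8, 6.8]
```

```bash

python3 -m pendant '[{"dx":0,"dy":0,"dz":-0.04,"rx":0,"ry":0,"rz":0,"claw":28},{"dx":0,"dy":0,"dz":0,"rx":0,"ry":0,"rz":0,"claw":32},{"dx":0,"dy":0,"dz":0,"rx":0,"ry":0,"rz":0,"claw":38},{"dx":0,"dy":0,"dz":0,"rx":0,"ry":0,"rz":0,"claw":50},{"dx":0,"dy":0,"dz":0,"rx":0,"ry":0,"rz":0,"claw":66},{"dx":0,"dy":0,"dz":0,"rx":0,"ry":0,"rz":0,"claw":66},{"dx":0,"dy":0,"dz":-0.4,"rx":0,"ry":0,"rz":0,"claw":66},{"dx":0,"dy":0,"dz":-0.8,"rx":0,"ry":0,"rz":0,"claw":66},{"dx":0,"dy":0,"dz":-1,"rx":0,"ry":0,"rz":0,"claw":66},{"dx":0,"dy":0,"dz":-1,"rx":0,"ry":0,"rz":0,"claw":66},{"dx":0,"dy":0,"dz":-1,"rx":0,"ry":0,"rz":0,"claw":70},{"dx":0,"dy":0,"dz":-0.6,"rx":0,"ry":0,"rz":0,"claw":80}]' 25
python3 - <<'E'
from h import *; import pickle
ft,fs=pickle.load(open('f0.pkl','rb'))
# sheep: body middle top (z .034+.045) / plinth-disc from crops
print('sheep', ray(ft,(140+146/3.3,140+215/3.3),.082).round(4), rp(DRY,[.038,0,0]).round(4))
print('kneel head', ray(ft,(140+124/3.3,140+84/3.3),.1).round(4), rp(DRY,[.114,0,0]).round(4))
for c in('top','scene'):
    f=eyes.grab_frame(c)
    for l in('sheep','kneeler','shepherd','camel'): print(c,l,[(np.round(b['at'],3).tolist(),round(b['confidence'],2)) for b in eyes.boxes_of(c,l)])
print(rp(EMP,[[.114,0,.03],[.038,0,.03]]).round(3))
go(rp(DRY,[.038,0,.2])[0],DRY[2]+.04+np.pi/2)
E
```

```text
time_s: 18.78
ee_pos: [0.5497, -0.2536, 0.1958]
eef_rot: [-0.207, 3.131, -0.004]
contact_force: [0.4, -0.3, 0.1]
opening: 0.0792
finger_force: 0.0
sheep [0.5704 0.2501 0.082 ] [[0.5693 0.2491 0.    ]]
kneel head [0.6482 0.2634 0.1   ] [[0.6438 0.2639 0.    ]]
top sheep [([0.566, 0.25, 0.091], 0.72)]
top kneeler [([0.64, 0.267, 0.073], 0.8), ([0.522, 0.242, 0.029], 0.4)]
top shepherd [([0.52, 0.115, 0.081], 0.86), ([0.514, 0.366, 0.062], 0.84), ([0.541, -0.24, 0.072], 0.71), ([0.416, 0.223, 0.034], 0.45)]
top camel [([0.619, -0.235, 0.078], 0.8)]
scene sheep [([0.578, 0.247, 0.068], 0.56)]
scene kneeler [([0.658, 0.259, 0.065], 0.97), ([0.756, 0.232, 0.028], 0.59), ([0.422, 0.223, 0.033], 0.56), ([0.559, 0.231, 0.031], 0.48)]
scene shepherd [([0.524, 0.374, 0.048], 0.72), ([0.532, 0.111, 0.044], 0.65)]
scene camel [([0.638, -0.251, 0.072], 0.57), ([0.423, 0.224, 0.033], 0.47)]
[[ 0.625 -0.243  0.03 ]
 [ 0.549 -0.253  0.03 ]]
units [-3.49 19.79 -0.36] rz -1.19 pos [ 0.548  -0.2528  0.1905] tilt 0.14 q [-0.43  0.47  0.21  1.31 -0.   -0.56] t 19.2833 open 0.08 F [-1.1  0.3  0.4]
```

```bash

python3 -m pendant '[{"dx":-0.1,"dy":0.3,"dz":0,"rx":0,"ry":0,"rz":0,"claw":85},{"dx":-0.1,"dy":0.6,"dz":0,"rx":0,"ry":0,"rz":0,"claw":85},{"dx":-0.1,"dy":0.9,"dz":0,"rx":0,"ry":0,"rz":0,"claw":85},{"dx":-0.2,"dy":1,"dz":0,"rx":0,"ry":0,"rz":0,"claw":85},{"dx":-0.2,"dy":1,"dz":0,"rx":0,"ry":0,"rz":0,"claw":85},{"dx":-0.2,"dy":1,"dz":0,"rx":0,"ry":0,"rz":0,"claw":85},{"dx":-0.2,"dy":1,"dz":0,"rx":0,"ry":0,"rz":0,"claw":85},{"dx":-0.2,"dy":1,"dz":0,"rx":0,"ry":0,"rz":0,"claw":85},{"dx":-0.2,"dy":1,"dz":0,"rx":0,"ry":0,"rz":0,"claw":85},{"dx":-0.2,"dy":1,"dz":0,"rx":0,"ry":0,"rz":0,"claw":85},{"dx":-0.2,"dy":1,"dz":0,"rx":0,"ry":0,"rz":0,"claw":85},{"dx":-0.2,"dy":1,"dz":0,"rx":0,"ry":0,"rz":0,"claw":85}]' 25
python3 -m pendant '[{"dx":-0.2,"dy":1,"dz":0,"rx":0,"ry":0,"rz":0,"claw":85},{"dx":-0.2,"dy":1,"dz":0,"rx":0,"ry":0,"rz":0,"claw":85},{"dx":-0.2,"dy":1,"dz":0,"rx":0,"ry":0,"rz":0,"claw":85},{"dx":-0.2,"dy":1,"dz":0,"rx":0,"ry":0,"rz":0,"claw":85},{"dx":-0.2,"dy":1,"dz":0,"rx":0,"ry":0,"rz":0,"claw":85},{"dx":-0.1,"dy":1,"dz":0,"rx":0,"ry":0,"rz":0,"claw":85},{"dx":-0.1,"dy":1,"dz":0,"rx":0,"ry":0,"rz":0,"claw":85},{"dx":-0.1,"dy":1,"dz":0,"rx":0,"ry":0,"rz":0,"claw":85},{"dx":-0.1,"dy":0.7,"dz":0,"rx":0,"ry":0,"rz":0,"claw":85},{"dx":0,"dy":0.3,"dz":0,"rx":0,"ry":0,"rz":-0.6,"claw":85},{"dx":0,"dy":0,"dz":0,"rx":0,"ry":0,"rz":-0.6,"claw":85},{"dx":0,"dy":0,"dz":0,"rx":0,"ry":0,"rz":0,"claw":85}]' 25
python3 - <<'E'
from h import *
go([.570,.250,.065],DRY[2]+.04+np.pi/2)
b=[.570,.250,.034]
f=eyes.grab_frame('scene'); uv=proj(f,[b,np.array(b)+[0,0,.05],[.647,.265,.034],[.647,.265,.1]]); x0,y0=300,130
ims=[]
im=cv2.resize(f['image'][y0:y0+110,x0:x0+110,::-1],None,fx=3.6,fy=3.6,interpolation=cv2.INTER_CUBIC)
for p in uv: cv2.circle(im,tuple(((p-[x0,y0])*3.6+2).astype(int)),3,(0,255,0),-1)
ims.append(im); x0,y0=90,180
im=cv2.resize(f['image'][y0:y0+110,x0:x0+110,::-1],None,fx=3.6,fy=3.6,interpolation=cv2.INTER_CUBIC)
for p in proj(f,rp(EMP,[[.038,0,.03],[.038,0,.11],[.114,0,.03]])): cv2.circle(im,tuple(((p-[x0,y0])*3.6+2).astype(int)),3,(0,255,0),-1)
ims.append(im)
cv2.imwrite('pics/chk6.png',np.hstack(ims))
E
```

```text
time_s: 20.28
ee_pos: [0.5644, 0.0242, 0.1918]
eef_rot: [0.209, -3.134, -0.001]
contact_force: [0.6, -0.2, 0.1]
opening: 0.085
finger_force: 0.0
time_s: 21.28
ee_pos: [0.5688, 0.2512, 0.1915]
eef_rot: [0.377, -3.118, -0.0]
contact_force: [-0.2, -0.4, -1.1]
opening: 0.0848
finger_force: 0.0
units [-0.04 -0.06  5.06] rz 0.05 pos [0.5688 0.2512 0.1915] tilt 0.04 q [0.42 0.51 0.27 1.34 0.   0.18] t 21.2833 open 0.0848 F [-0.2 -0.4 -1.1]
```

View pics/chk6.png

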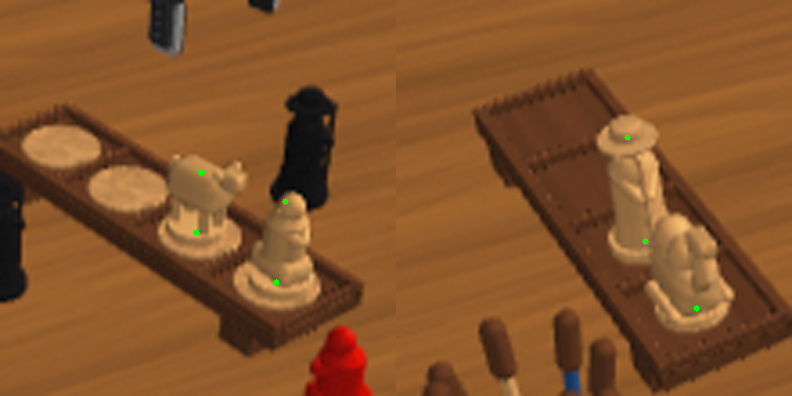

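Shepherd and camel stand upright in the third and far compartments (right half: hat 628,138, plinths near dots). The sheep dot (196,232) is on its plinth. Descending.

```bash

python3 -m pendant '[{"dx":-0.08,"dy":-0.04,"dz":0.4,"rx":0,"ry":0,"rz":0,"claw":85},{"dx":0,"dy":0,"dz":0.8,"rx":0,"ry":0,"rz":0,"claw":85},{"dx":0,"dy":0,"dz":0.9,"rx":0,"ry":0,"rz":0,"claw":85},{"dx":0,"dy":0,"dz":0.9,"rx":0,"ry":0,"rz":0,"claw":85},{"dx":0,"dy":0,"dz":0.8,"rx":0,"ry":0,"rz":0,"claw":85},{"dx":0,"dy":0,"dz":0.5,"rx":0,"ry":0,"rz":0,"claw":85},{"dx":0,"dy":0,"dz":0.35,"rx":0,"ry":0,"rz":0,"claw":85},{"dx":0,"dy":0,"dz":0.2,"rx":0,"ry":0,"rz":0,"claw":85},{"dx":0,"dy":0,"dz":0.15,"rx":0,"ry":0,"rz":0,"claw":85},{"dx":0,"dy":0,"dz":0,"rx":0,"ry":0,"rz":0,"claw":60}]' 25
python3 -m pendant '[{"dx":0,"dy":0,"dz":0.05,"rx":0,"ry":0,"rz":0,"claw":50},{"dx":0,"dy":0,"dz":0,"rx":0,"ry":0,"rz":0,"claw":40},{"dx":0,"dy":0,"dz":0,"rx":0,"ry":0,"rz":0,"claw":34},{"dx":0,"dy":0,"dz":0,"rx":0,"ry":0,"rz":0,"claw":28},{"dx":0,"dy":0,"dz":0,"rx":0,"ry":0,"rz":0,"claw":20},{"dx":0,"dy":0,"dz":0,"rx":0,"ry":0,"rz":0,"claw":20},{"dx":0,"dy":0,"dz":0,"rx":0,"ry":0,"rz":0,"claw":20}]' 25
```

```text
time_s: 22.17
ee_pos: [0.5722, 0.2485, 0.0665]
eef_rot: [0.37, -3.119, 0.0]
contact_force: [-0.2, 0.7, 0.1]
opening: 0.0749
finger_force: 0.0
time_s: 22.75
ee_pos: [0.5728, 0.249, 0.0665]
eef_rot: [-0.371, 3.118, 0.001]
contact_force: [0.3, 0.6, 3.9]
opening: 0.0276
finger_force: 25.5
```

```bash

python3 -m pendant '[{"dx":0,"dy":0,"dz":-0.2,"rx":0,"ry":0,"rz":0,"claw":20},{"dx":0,"dy":0,"dz":-0.5,"rx":0,"ry":0,"rz":0,"claw":20},{"dx":0,"dy":0,"dz":-0.9,"rx":0,"ry":0,"rz":0,"claw":20},{"dx":0,"dy":0,"dz":-1,"rx":0,"ry":0,"rz":0.4,"claw":20},{"dx":0,"dy":0,"dz":-1,"rx":0,"ry":0,"rz":0.7,"claw":20},{"dx":0,"dy":0,"dz":-0.9,"rx":0,"ry":0,"rz":0,"claw":20},{"dx":0,"dy":0,"dz":-0.5,"rx":0,"ry":0,"rz":0,"claw":20},{"dx":0,"dy":0,"dz":0,"rx":0,"ry":0,"rz":0,"claw":20}]' 40
python3 -c "
from h import *
go(rp(EMP,[-.038,0,.19])[0],EMP[2]+np.pi/2)"
```

```text
time_s: 23.42
ee_pos: [0.5739, 0.2492, 0.1944]
eef_rot: [-0.221, 3.128, 0.003]
contact_force: [0.7, 0.3, 0.9]
opening: 0.0276
finger_force: 39.4
units [  6.84 -19.71   0.1 ] rz 0.1 pos [0.5739 0.2492 0.1944] tilt 0.36 q [ 0.41  0.51  0.28  1.34 -0.    0.27] t 23.4167 open 0.0276 F [0.7 0.3 0.9]
```

```bash

python3 -m pendant '[{"dx":0.1,"dy":-0.3,"dz":0,"rx":0,"ry":0,"rz":0,"claw":20},{"dx":0.2,"dy":-0.6,"dz":0,"rx":0,"ry":0,"rz":0,"claw":20},{"dx":0.3,"dy":-0.9,"dz":0,"rx":0,"ry":0,"rz":0.1,"claw":20},{"dx":0.4,"dy":-1,"dz":0,"rx":0,"ry":0,"rz":0,"claw":20},{"dx":0.4,"dy":-1,"dz":0,"rx":0,"ry":0,"rz":0,"claw":20},{"dx":0.4,"dy":-1,"dz":0,"rx":0,"ry":0,"rz":0,"claw":20},{"dx":0.4,"dy":-1,"dz":0,"rx":0,"ry":0,"rz":0,"claw":20},{"dx":0.4,"dy":-1,"dz":0,"rx":0,"ry":0,"rz":0,"claw":20},{"dx":0.4,"dy":-1,"dz":0,"rx":0,"ry":0,"rz":0,"claw":20},{"dx":0.4,"dy":-1,"dz":0,"rx":0,"ry":0,"rz":0,"claw":20},{"dx":0.4,"dy":-1,"dz":0,"rx":0,"ry":0,"rz":0,"claw":20},{"dx":0.4,"dy":-1,"dz":0,"rx":0,"ry":0,"rz":0,"claw":20}]' 40
python3 -m pendant '[{"dx":0.4,"dy":-1,"dz":0,"rx":0,"ry":0,"rz":0,"claw":20},{"dx":0.4,"dy":-1,"dz":0,"rx":0,"ry":0,"rz":0,"claw":20},{"dx":0.4,"dy":-1,"dz":0,"rx":0,"ry":0,"rz":0,"claw":20},{"dx":0.3,"dy":-1,"dz":0,"rx":0,"ry":0,"rz":0,"claw":20},{"dx":0.3,"dy":-1,"dz":0,"rx":0,"ry":0,"rz":0,"claw":20},{"dx":0.3,"dy":-1,"dz":0,"rx":0,"ry":0,"rz":0,"claw":20},{"dx":0.3,"dy":-1,"dz":0,"rx":0,"ry":0,"rz":0,"claw":20},{"dx":0.2,"dy":-0.9,"dz":0,"rx":0,"ry":0,"rz":0,"claw":20},{"dx":0.1,"dy":-0.6,"dz":0,"rx":0,"ry":0,"rz":0,"claw":20},{"dx":0,"dy":-0.3,"dz":0,"rx":0,"ry":0,"rz":0,"claw":20},{"dx":0,"dy":0,"dz":0,"rx":0,"ry":0,"rz":0,"claw":20},{"dx":0,"dy":0,"dz":0,"rx":0,"ry":0,"rz":0,"claw":20}]' 40
python3 - <<'E'
from h import *
go(rp(EMP,[-.038,0,.0625])[0],EMP[2]+np.pi/2)
o=manip.get_obs()
f=eyes.grab_frame('scene'); p=o['ee_pos']; uv=proj(f,[p-[0,0,.0325],rp(EMP,[-.038,0,.03])[0]]); x0,y0=90,120
im=cv2.resize(f['image'][y0:y0+170,x0:x0+130,::-1],None,fx=3.5,fy=3.5,interpolation=cv2.INTER_CUBIC)
for p in uv: cv2.circle(im,tuple(((p-[x0,y0])*3.5+2).astype(int)),3,(0,255,0),-1)
cv2.imwrite('pics/chk7.png',im)
E
```

```text
time_s: 24.42
ee_pos: [0.5018, -0.0345, 0.1884]
eef_rot: [0.207, -3.13, -0.0]
contact_force: [-0.3, -0.2, -0.5]
opening: 0.0277
finger_force: 39.4
time_s: 25.42
ee_pos: [0.4653, -0.2594, 0.1892]
eef_rot: [0.206, -3.133, -0.003]
contact_force: [-0.7, 0.7, -0.3]
opening: 0.0275
finger_force: 39.5
units [-0.33 -0.19  5.07] rz -0.01 pos [ 0.4653 -0.2594  0.1892] tilt 0.17 q [-0.51  0.33 -0.    1.24  0.   -0.64] t 25.4167 open 0.0275 F [-0.7  0.7 -0.3]
```

View pics/chk7.png

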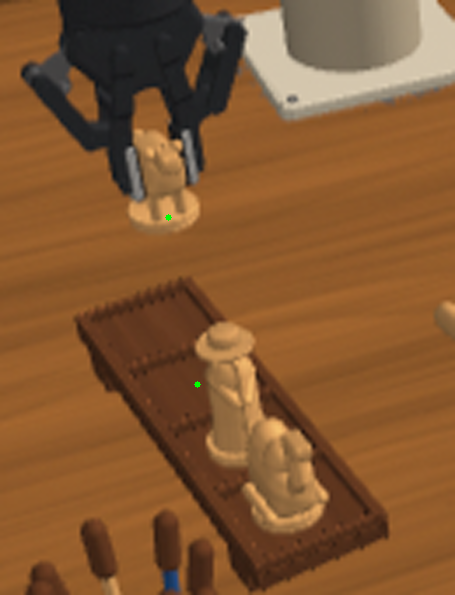

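Sheep held upright (plinth 165,211 vs dot 168,217, about 3 mm behind). Correcting and lowering.

```bash

python3 -m pendant '[{"dx":-0.2,"dy":-0.1,"dz":0,"rx":0,"ry":0,"rz":0,"claw":20},{"dx":-0.2,"dy":-0.1,"dz":0.4,"rx":0,"ry":0,"rz":0,"claw":20},{"dx":0,"dy":0,"dz":0.8,"rx":0,"ry":0,"rz":0,"claw":20},{"dx":0,"dy":0,"dz":0.9,"rx":0,"ry":0,"rz":0,"claw":20},{"dx":0,"dy":0,"dz":0.9,"rx":0,"ry":0,"rz":0,"claw":20},{"dx":0,"dy":0,"dz":0.8,"rx":0,"ry":0,"rz":0,"claw":20},{"dx":0,"dy":0,"dz":0.5,"rx":0,"ry":0,"rz":0,"claw":20},{"dx":0,"dy":0,"dz":0.3,"rx":0,"ry":0,"rz":0,"claw":20},{"dx":0,"dy":0,"dz":0.2,"rx":0,"ry":0,"rz":0,"claw":20},{"dx":0,"dy":0,"dz":0.1,"rx":0,"ry":0,"rz":0,"claw":20},{"dx":0,"dy":0,"dz":0,"rx":0,"ry":0,"rz":0,"claw":20},{"dx":0,"dy":0,"dz":0,"rx":0,"ry":0,"rz":0,"claw":20}]' 40
python3 -c "
from h import *
go(rp(EMP,[-.036,0,.0625])[0],EMP[2]+np.pi/2)"
```

```text
time_s: 26.47
ee_pos: [0.4775, -0.2637, 0.0687]
eef_rot: [-0.208, 3.133, -0.001]
contact_force: [0.3, 0.1, -0.8]
opening: 0.0272
finger_force: 39.4
units [0.06 0.06 0.25] rz 0.0 pos [ 0.4775 -0.2637  0.0687] tilt 0.08 q [-0.5   0.46 -0.15  0.96  0.   -0.64] t 26.4667 open 0.0272 F [ 0.3  0.1 -0.8]
```

```bash

python3 -m pendant '[{"dx":0.05,"dy":0.05,"dz":0.1,"rx":0,"ry":0,"rz":0,"claw":20},{"dx":0,"dy":0,"dz":0.08,"rx":0,"ry":0,"rz":0,"claw":20},{"dx":0,"dy":0,"dz":0.03,"rx":0,"ry":0,"rz":0,"claw":20},{"dx":0,"dy":0,"dz":0,"rx":0,"ry":0,"rz":0,"claw":20}]' 25 | egrep 'ee_pos|contact'
for i in 1 2; do python3 -m pendant '[{"dx":0,"dy":0,"dz":0.03,"rx":0,"ry":0,"rz":0,"claw":20},{"dx":0,"dy":0,"dz":0,"rx":0,"ry":0,"rz":0,"claw":20}]' 25 | egrep 'ee_pos|contact'; done
```

```text
ee_pos: [0.4753, -0.2624, 0.0628]
contact_force: [-0.4, -0.3, -0.9]
ee_pos: [0.4755, -0.2626, 0.0624]
contact_force: [-0.4, -0.0, 2.4]
ee_pos: [0.4755, -0.2626, 0.0624]
contact_force: [-3.2, 1.5, 7.5]
```

Contact. Releasing.

```bash

python3 -m pendant '[{"dx":0,"dy":0,"dz":-0.04,"rx":0,"ry":0,"rz":0,"claw":26},{"dx":0,"dy":0,"dz":0,"rx":0,"ry":0,"rz":0,"claw":30},{"dx":0,"dy":0,"dz":0,"rx":0,"ry":0,"rz":0,"claw":36},{"dx":0,"dy":0,"dz":0,"rx":0,"ry":0,"rz":0,"claw":48},{"dx":0,"dy":0,"dz":0,"rx":0,"ry":0,"rz":0,"claw":62},{"dx":0,"dy":0,"dz":0,"rx":0,"ry":0,"rz":0,"claw":62},{"dx":0,"dy":0,"dz":-0.4,"rx":0,"ry":0,"rz":0,"claw":62},{"dx":0,"dy":0,"dz":-0.8,"rx":0,"ry":0,"rz":0,"claw":62},{"dx":0,"dy":0,"dz":-1,"rx":0,"ry":0,"rz":0,"claw":62},{"dx":0,"dy":0,"dz":-1,"rx":0,"ry":0,"rz":0,"claw":62},{"dx":0,"dy":0,"dz":-1,"rx":0,"ry":0,"rz":0,"claw":70},{"dx":0,"dy":0,"dz":-0.8,"rx":0,"ry":0,"rz":0,"claw":80}]' 25
python3 -c "
from h import *
go([.649,.265,.19],DRY[2]+np.pi/2)"
```

```text
time_s: 28.13
ee_pos: [0.4759, -0.2627, 0.1902]
eef_rot: [-0.207, 3.133, -0.002]
contact_force: [0.1, -0.9, -0.0]
opening: 0.0793
finger_force: 0.0
units [-9.65 20.01 -0.  ] rz -0.73 pos [ 0.4759 -0.2627  0.1902] tilt 0.14 q [-0.5   0.35  0.03  1.24  0.   -0.64] t 28.1333 open 0.0793 F [ 0.1 -0.9 -0. ]
```

```bash

python3 -m pendant '[{"dx":-0.1,"dy":0.3,"dz":0,"rx":0,"ry":0,"rz":0,"claw":85},{"dx":-0.3,"dy":0.6,"dz":0,"rx":0,"ry":0,"rz":0,"claw":85},{"dx":-0.4,"dy":0.9,"dz":0,"rx":0,"ry":0,"rz":0,"claw":85},{"dx":-0.5,"dy":1,"dz":0,"rx":0,"ry":0,"rz":0,"claw":85},{"dx":-0.5,"dy":1,"dz":0,"rx":0,"ry":0,"rz":0,"claw":85},{"dx":-0.5,"dy":1,"dz":0,"rx":0,"ry":0,"rz":0,"claw":85},{"dx":-0.5,"dy":1,"dz":0,"rx":0,"ry":0,"rz":0,"claw":85},{"dx":-0.5,"dy":1,"dz":0,"rx":0,"ry":0,"rz":0,"claw":85},{"dx":-0.5,"dy":1,"dz":0,"rx":0,"ry":0,"rz":0,"claw":85},{"dx":-0.5,"dy":1,"dz":0,"rx":0,"ry":0,"rz":0,"claw":85},{"dx":-0.5,"dy":1,"dz":0,"rx":0,"ry":0,"rz":0,"claw":85},{"dx":-0.5,"dy":1,"dz":0,"rx":0,"ry":0,"rz":0,"claw":85}]' 25
python3 -m pendant '[{"dx":-0.5,"dy":1,"dz":0,"rx":0,"ry":0,"rz":0,"claw":85},{"dx":-0.5,"dy":1,"dz":0,"rx":0,"ry":0,"rz":0,"claw":85},{"dx":-0.5,"dy":1,"dz":0,"rx":0,"ry":0,"rz":0,"claw":85},{"dx":-0.5,"dy":1,"dz":0,"rx":0,"ry":0,"rz":0,"claw":85},{"dx":-0.5,"dy":1,"dz":0,"rx":0,"ry":0,"rz":0,"claw":85},{"dx":-0.5,"dy":1,"dz":0,"rx":0,"ry":0,"rz":0,"claw":85},{"dx":-0.5,"dy":1,"dz":0,"rx":0,"ry":0,"rz":0,"claw":85},{"dx":-0.4,"dy":1,"dz":0,"rx":0,"ry":0,"rz":0,"claw":85},{"dx":-0.3,"dy":0.8,"dz":0,"rx":0,"ry":0,"rz":0,"claw":85},{"dx":-0.1,"dy":0.3,"dz":0,"rx":0,"ry":0,"rz":-0.7,"claw":85},{"dx":0,"dy":0,"dz":0,"rx":0,"ry":0,"rz":0,"claw":85},{"dx":0,"dy":0,"dz":0,"rx":0,"ry":0,"rz":0,"claw":85}]' 25
python3 - <<'E'
from h import *
go([.649,.265,.065],DRY[2]+np.pi/2)
f=eyes.grab_frame('scene'); x0,y0=320,130; b=[.649,.265,.034]
im=cv2.resize(f['image'][y0:y0+110,x0:x0+110,::-1],None,fx=3.6,fy=3.6,interpolation=cv2.INTER_CUBIC)
for p in proj(f,[b,np.array(b)+[0,0,.066],manip.get_obs()['ee_pos']]): cv2.circle(im,tuple(((p-[x0,y0])*3.6+2).astype(int)),3,(0,255,0),-1)
ims=[im]; x0,y0=90,170
im=cv2.resize(f['image'][y0:y0+110,x0:x0+110,::-1],None,fx=3.6,fy=3.6,interpolation=cv2.INTER_CUBIC)
ims.append(im); cv2.imwrite('pics/chk8.png',np.hstack(ims))
E
```

```text
time_s: 29.13
ee_pos: [0.5711, 0.0243, 0.1873]
eef_rot: [0.208, -3.134, -0.0]
contact_force: [0.8, -0.4, -0.2]
opening: 0.0854
finger_force: 0.0
time_s: 30.13
ee_pos: [0.6472, 0.2628, 0.1867]
eef_rot: [0.303, -3.126, 0.001]
contact_force: [0.2, 0.4, -0.7]
opening: 0.085
finger_force: 0.0
units [-0.09  0.08  4.87] rz -0.03 pos [0.6472 0.2628 0.1867] tilt 0.08 q [ 0.39  0.68  0.55  1.45 -0.    0.19] t 30.1333 open 0.085 F [ 0.2  0.4 -0.7]
```

View pics/chk8.png

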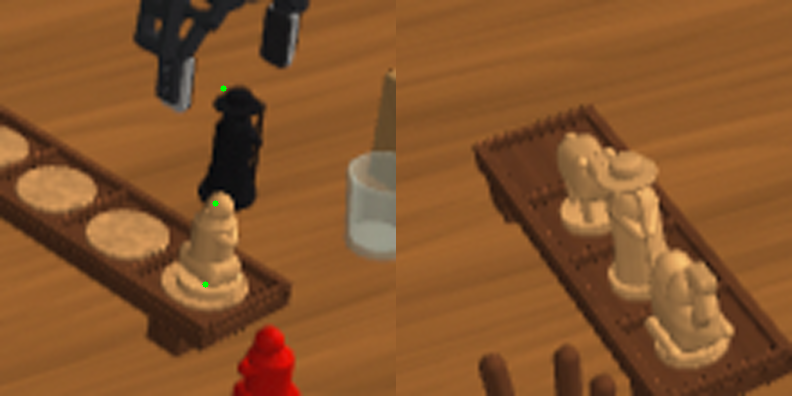

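Three figures stand upright in the empty rack. The kneeler dots (215,203 and 205,284) lie on the head and plinth. Descending.

```bash

python3 -m pendant '[{"dx":-0.04,"dy":0.08,"dz":0.4,"rx":0,"ry":0,"rz":0,"claw":85},{"dx":0,"dy":0,"dz":0.8,"rx":0,"ry":0,"rz":0,"claw":85},{"dx":0,"dy":0,"dz":0.8,"rx":0,"ry":0,"rz":0,"claw":85},{"dx":0,"dy":0,"dz":0.8,"rx":0,"ry":0,"rz":0,"claw":85},{"dx":0,"dy":0,"dz":0.8,"rx":0,"ry":0,"rz":0,"claw":85},{"dx":0,"dy":0,"dz":0.5,"rx":0,"ry":0,"rz":0,"claw":85},{"dx":0,"dy":0,"dz":0.35,"rx":0,"ry":0,"rz":0,"claw":85},{"dx":0,"dy":0,"dz":0.2,"rx":0,"ry":0,"rz":0,"claw":85},{"dx":0,"dy":0,"dz":0.15,"rx":0,"ry":0,"rz":0,"claw":85},{"dx":0,"dy":0,"dz":0,"rx":0,"ry":0,"rz":0,"claw":60}]' 25
python3 -m pendant '[{"dx":0,"dy":0,"dz":0.05,"rx":0,"ry":0,"rz":0,"claw":50},{"dx":0,"dy":0,"dz":0,"rx":0,"ry":0,"rz":0,"claw":40},{"dx":0,"dy":0,"dz":0,"rx":0,"ry":0,"rz":0,"claw":34},{"dx":0,"dy":0,"dz":0,"rx":0,"ry":0,"rz":0,"claw":28},{"dx":0,"dy":0,"dz":0,"rx":0,"ry":0,"rz":0,"claw":20},{"dx":0,"dy":0,"dz":0,"rx":0,"ry":0,"rz":0,"claw":20},{"dx":0,"dy":0,"dz":0,"rx":0,"ry":0,"rz":0,"claw":20}]' 25
```

```text
time_s: 31.02
ee_pos: [0.6484, 0.2641, 0.0671]
eef_rot: [0.302, -3.127, 0.0]
contact_force: [-1.2, 0.3, -0.3]
opening: 0.0756
finger_force: 0.0
time_s: 31.6
ee_pos: [0.6489, 0.2651, 0.0672]
eef_rot: [-0.303, 3.125, 0.002]
contact_force: [-0.6, 2.2, 5.5]
opening: 0.0289
finger_force: 25.3
```

```bash

python3 -m pendant '[{"dx":0,"dy":0,"dz":-0.2,"rx":0,"ry":0,"rz":0,"claw":20},{"dx":0,"dy":0,"dz":-0.5,"rx":0,"ry":0,"rz":0,"claw":20},{"dx":0,"dy":0,"dz":-0.9,"rx":0,"ry":0,"rz":0,"claw":20},{"dx":0,"dy":0,"dz":-1,"rx":0,"ry":0,"rz":0.3,"claw":20},{"dx":0,"dy":0,"dz":-1,"rx":0,"ry":0,"rz":0.4,"claw":20},{"dx":0,"dy":0,"dz":-0.9,"rx":0,"ry":0,"rz":0,"claw":20},{"dx":0,"dy":0,"dz":-0.5,"rx":0,"ry":0,"rz":0,"claw":20},{"dx":0,"dy":0,"dz":0,"rx":0,"ry":0,"rz":0,"claw":20}]' 40
python3 -c "
from h import *
go(rp(EMP,[-.114,0,.19])[0],EMP[2]+np.pi/2)"
```

```text
time_s: 32.27
ee_pos: [0.65, 0.2647, 0.195]
eef_rot: [-0.206, 3.129, 0.002]
contact_force: [0.4, -0.1, -0.3]
opening: 0.0284
finger_force: 39.3
units [ 12.8  -19.99   0.11] rz -0.01 pos [0.65   0.2647 0.195 ] tilt 0.35 q [ 0.39  0.68  0.57  1.46 -0.    0.26] t 32.2667 open 0.0284 F [ 0.4 -0.1 -0.3]
```

```bash

python3 -m pendant '[{"dx":0.2,"dy":-0.3,"dz":0,"rx":0,"ry":0,"rz":0,"claw":20},{"dx":0.4,"dy":-0.6,"dz":0,"rx":0,"ry":0,"rz":0,"claw":20},{"dx":0.6,"dy":-0.9,"dz":0,"rx":0,"ry":0,"rz":0,"claw":20},{"dx":0.7,"dy":-1,"dz":0,"rx":0,"ry":0,"rz":0,"claw":20},{"dx":0.7,"dy":-1,"dz":0,"rx":0,"ry":0,"rz":0,"claw":20},{"dx":0.7,"dy":-1,"dz":0,"rx":0,"ry":0,"rz":0,"claw":20},{"dx":0.7,"dy":-1,"dz":0,"rx":0,"ry":0,"rz":0,"claw":20},{"dx":0.7,"dy":-1,"dz":0,"rx":0,"ry":0,"rz":0,"claw":20},{"dx":0.7,"dy":-1,"dz":0,"rx":0,"ry":0,"rz":0,"claw":20},{"dx":0.7,"dy":-1,"dz":0,"rx":0,"ry":0,"rz":0,"claw":20},{"dx":0.7,"dy":-1,"dz":0,"rx":0,"ry":0,"rz":0,"claw":20},{"dx":0.7,"dy":-1,"dz":0,"rx":0,"ry":0,"rz":0,"claw":20}]' 40
python3 -m pendant '[{"dx":0.6,"dy":-1,"dz":0,"rx":0,"ry":0,"rz":0,"claw":20},{"dx":0.6,"dy":-1,"dz":0,"rx":0,"ry":0,"rz":0,"claw":20},{"dx":0.6,"dy":-1,"dz":0,"rx":0,"ry":0,"rz":0,"claw":20},{"dx":0.6,"dy":-1,"dz":0,"rx":0,"ry":0,"rz":0,"claw":20},{"dx":0.6,"dy":-1,"dz":0,"rx":0,"ry":0,"rz":0,"claw":20},{"dx":0.6,"dy":-1,"dz":0,"rx":0,"ry":0,"rz":0,"claw":20},{"dx":0.6,"dy":-1,"dz":0,"rx":0,"ry":0,"rz":0,"claw":20},{"dx":0.5,"dy":-0.9,"dz":0,"rx":0,"ry":0,"rz":0,"claw":20},{"dx":0.4,"dy":-0.7,"dz":0,"rx":0,"ry":0,"rz":0,"claw":20},{"dx":0.2,"dy":-0.5,"dz":0,"rx":0,"ry":0,"rz":0,"claw":20},{"dx":0,"dy":-0.1,"dz":0,"rx":0,"ry":0,"rz":0,"claw":20},{"dx":0,"dy":0,"dz":0,"rx":0,"ry":0,"rz":0,"claw":20}]' 40
python3 - <<'E'
from h import *
go(rp(EMP,[-.114,0,.0632])[0],EMP[2]+np.pi/2)
o=manip.get_obs()
f=eyes.grab_frame('scene'); p=o['ee_pos']; uv=proj(f,[p-[0,0,.0332],rp(EMP,[-.114,0,.03])[0]]); x0,y0=70,100
im=cv2.resize(f['image'][y0:y0+170,x0:x0+130,::-1],None,fx=3.5,fy=3.5,interpolation=cv2.INTER_CUBIC)
for p in uv: cv2.circle(im,tuple(((p-[x0,y0])*3.5+2).astype(int)),3,(0,255,0),-1)
cv2.imwrite('pics/chk9.png',im)
E
```

```text
time_s: 33.27
ee_pos: [0.496, -0.0292, 0.1894]
eef_rot: [0.207, -3.132, 0.0]
contact_force: [-0.7, -0.0, -1.0]
opening: 0.0286
finger_force: 39.3
time_s: 34.27
ee_pos: [0.3961, -0.2736, 0.1898]
eef_rot: [0.204, -3.133, -0.002]
contact_force: [0.7, 0.4, -0.2]
opening: 0.0284
finger_force: 39.4
units [-0.11  0.01  5.06] rz -0.02 pos [ 0.3961 -0.2736  0.1898] tilt 0.13 q [-0.6   0.23 -0.14  1.2   0.   -0.73] t 34.2667 open 0.0284 F [ 0.7  0.4 -0.2]
```

View pics/chk9.png

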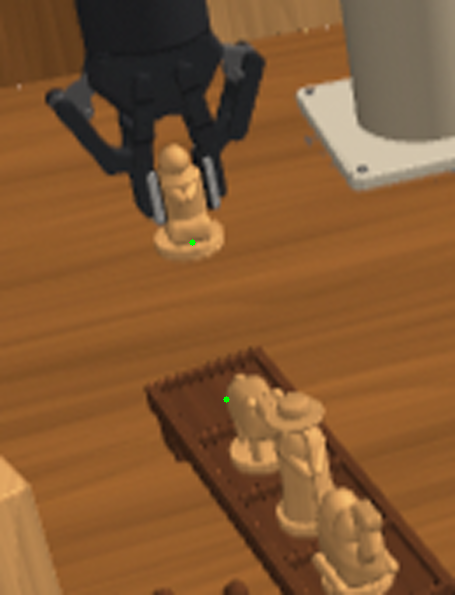

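Kneeler held upright (plinth 189,239 vs dot 193,242). The near compartment dot (226,399) is mid-compartment. Lowering.

```bash

python3 -m pendant '[{"dx":-0.15,"dy":0,"dz":0,"rx":0,"ry":0,"rz":0,"claw":20},{"dx":0,"dy":0,"dz":0.4,"rx":0,"ry":0,"rz":0,"claw":20},{"dx":0,"dy":0,"dz":0.8,"rx":0,"ry":0,"rz":0,"claw":20},{"dx":0,"dy":0,"dz":0.9,"rx":0,"ry":0,"rz":0,"claw":20},{"dx":0,"dy":0,"dz":0.9,"rx":0,"ry":0,"rz":0,"claw":20},{"dx":0,"dy":0,"dz":0.8,"rx":0,"ry":0,"rz":0,"claw":20},{"dx":0,"dy":0,"dz":0.5,"rx":0,"ry":0,"rz":0,"claw":20},{"dx":0,"dy":0,"dz":0.3,"rx":0,"ry":0,"rz":0,"claw":20},{"dx":0,"dy":0,"dz":0.2,"rx":0,"ry":0,"rz":0,"claw":20},{"dx":0,"dy":0,"dz":0.1,"rx":0,"ry":0,"rz":0,"claw":20},{"dx":0,"dy":0,"dz":0,"rx":0,"ry":0,"rz":0,"claw":20},{"dx":0,"dy":0,"dz":0,"rx":0,"ry":0,"rz":0,"claw":20}]' 40
python3 -c "
from h import *
go(rp(EMP,[-.113,0,.0632])[0],EMP[2]+np.pi/2)"
```

```text
time_s: 35.32
ee_pos: [0.4014, -0.2731, 0.0692]
eef_rot: [-0.208, 3.134, -0.001]
contact_force: [-0.4, 0.5, -0.7]
opening: 0.0284
finger_force: 39.4
units [0.07 0.03 0.24] rz 0.0 pos [ 0.4014 -0.2731  0.0692] tilt 0.08 q [-0.6   0.36 -0.31  0.9  -0.   -0.73] t 35.3167 open 0.0284 F [-0.4  0.5 -0.7]
```

```bash

python3 -m pendant '[{"dx":0.05,"dy":0.03,"dz":0.1,"rx":0,"ry":0,"rz":0,"claw":20},{"dx":0,"dy":0,"dz":0.08,"rx":0,"ry":0,"rz":0,"claw":20},{"dx":0,"dy":0,"dz":0.03,"rx":0,"ry":0,"rz":0,"claw":20},{"dx":0,"dy":0,"dz":0,"rx":0,"ry":0,"rz":0,"claw":20}]' 25 | egrep 'ee_pos|contact'
for i in 1 2; do python3 -m pendant '[{"dx":0,"dy":0,"dz":0.03,"rx":0,"ry":0,"rz":0,"claw":20},{"dx":0,"dy":0,"dz":0,"rx":0,"ry":0,"rz":0,"claw":20}]' 25 | egrep 'ee_pos|contact'; done
```

```text
ee_pos: [0.3993, -0.2722, 0.0633]
contact_force: [0.5, -0.1, -0.3]
ee_pos: [0.3994, -0.2723, 0.0632]
contact_force: [-2.4, 0.4, 4.2]
ee_pos: [0.3994, -0.2724, 0.0631]
contact_force: [-3.8, 2.0, 10.4]
```

Contact. Releasing, then rising clear and moving off toward the middle for a final look.

```bash

python3 -m pendant '[{"dx":0,"dy":0,"dz":-0.04,"rx":0,"ry":0,"rz":0,"claw":27},{"dx":0,"dy":0,"dz":0,"rx":0,"ry":0,"rz":0,"claw":31},{"dx":0,"dy":0,"dz":0,"rx":0,"ry":0,"rz":0,"claw":37},{"dx":0,"dy":0,"dz":0,"rx":0,"ry":0,"rz":0,"claw":48},{"dx":0,"dy":0,"dz":0,"rx":0,"ry":0,"rz":0,"claw":62},{"dx":0,"dy":0,"dz":0,"rx":0,"ry":0,"rz":0,"claw":62},{"dx":0,"dy":0,"dz":-0.4,"rx":0,"ry":0,"rz":0,"claw":62},{"dx":0,"dy":0,"dz":-0.8,"rx":0,"ry":0,"rz":0,"claw":62},{"dx":0,"dy":0,"dz":-1,"rx":0,"ry":0,"rz":0,"claw":62},{"dx":0,"dy":0,"dz":-1,"rx":0,"ry":0,"rz":0,"claw":62},{"dx":0,"dy":0,"dz":-1,"rx":0,"ry":0,"rz":0,"claw":62},{"dx":0,"dy":0,"dz":-1,"rx":0,"ry":0,"rz":0,"claw":62}]' 25
python3 -m pendant '[{"dx":0,"dy":0.4,"dz":0,"rx":0,"ry":0,"rz":0,"claw":62},{"dx":0,"dy":0.8,"dz":0,"rx":0,"ry":0,"rz":0,"claw":62},{"dx":0,"dy":1,"dz":0,"rx":0,"ry":0,"rz":0,"claw":62},{"dx":0,"dy":1,"dz":0,"rx":0,"ry":0,"rz":0,"claw":62},{"dx":0,"dy":1,"dz":0,"rx":0,"ry":0,"rz":0,"claw":62},{"dx":0,"dy":1,"dz":0,"rx":0,"ry":0,"rz":0,"claw":62},{"dx":0,"dy":1,"dz":0,"rx":0,"ry":0,"rz":0,"claw":62},{"dx":0,"dy":0.8,"dz":0,"rx":0,"ry":0,"rz":0,"claw":62},{"dx":0,"dy":0.4,"dz":0,"rx":0,"ry":0,"rz":0,"claw":62},{"dx":0,"dy":0,"dz":0,"rx":0,"ry":0,"rz":0,"claw":62},{"dx":0,"dy":0,"dz":0,"rx":0,"ry":0,"rz":0,"claw":62}]' 25
python3 - <<'E'
from h import *
ims=[]
for cam,x0,y0 in(('scene',85,160),('top',375,155)):
    w,h=(130,170) if cam=='top' else (130,170)
    f=eyes.grab_frame(cam)
    im=cv2.resize(f['image'][y0:y0+h,x0:x0+w,::-1],None,fx=3,fy=3,interpolation=cv2.INTER_CUBIC)
    for x in(-.114,-.038,.038,.114):
        a=np.linspace(0,2*np.pi,40); c=rp(EMP,np.c_[x+.022*np.cos(a),.022*np.sin(a),0*a+.034])
        cv2.polylines(im,[((proj(f,c)-[x0,y0])*3+1).astype(int)],True,(0,255,0),1)
    ims.append(im)
cv2.imwrite('pics/fin.png',np.hstack(ims))
E
```

```text
time_s: 36.98
ee_pos: [0.3992, -0.2721, 0.1938]
eef_rot: [0.207, -3.134, -0.0]
contact_force: [-1.0, -0.1, 1.4]
opening: 0.062
finger_force: 0.0
time_s: 37.9
ee_pos: [0.3752, -0.0889, 0.1927]
eef_rot: [-0.209, 3.135, -0.001]
contact_force: [-0.7, -1.2, -0.4]
opening: 0.062
finger_force: 0.0
```

View pics/fin.png

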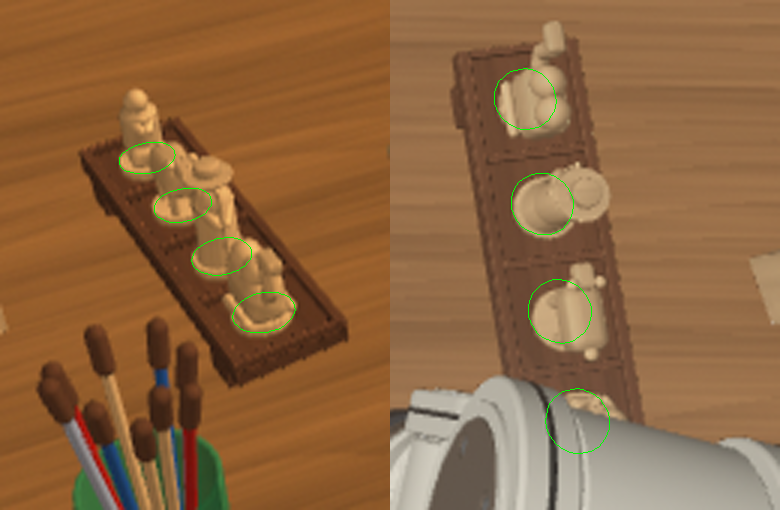

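All four figures stand upright, with every visible plinth within a few mm of its circle. In the top view the camel is at (527,105), the shepherd at (545,205) and the sheep at (562,315). The kneeler is clear in the scene view at (147,155).

```bash
python3 -c "
from h import *
print(manip.hand_in())"
```

```text
the job is handed in; nothing more can be done
None
```

All four figures stand upright in the empty rack in reverse order (camel farthest from the robot, then shepherd, sheep and kneeler), and I handed the job in at about 38 s of the 102 s allowed; hand-in returned no verdict.

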